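# Fit the filter core and dip the pump's depth gauge

## Robot

A 7-joint arm with a two-finger parallel gripper is mounted at the origin on the work surface. World frame = base frame: x ahead of the robot, y to its left, z up, the work surface at z = 0. Lengths are in mm, angles in rad, forces in N, time in s.
With the tool pointing down it reaches from about 400 to 875 mm from the base axis. Payload 4.4 kg.
Tool frame: the origin (TCP) lies between the finger pads; the fingertips stand 25 mm ahead of it and the grasp point (between the pads) lies 6 mm ahead of it; z points along the fingers, y is the direction in which the jaws open and shut (so a half turn about z gives the same grasp; the last joint's range is limited). The gripper opens to 85 mm and grips with 20 to 120 N. Pads are 22 mm wide; open, the fingers measure 114 mm over their backs; the gripper's body (76 mm by 85 mm) begins 54 mm behind the grasp point. The pads swing forward as they close: fully open they stand 13 mm farther back than shut.
Start: joints at [-1.258, 0.628, 0.038, 1.517, -0.027, 0.996, -0.02], TCP at [240.352, 603.944, 256.313] pointing down, gripper open.
Joint ranges: [-3.06, 3.06], [-0.37, 2.12], [-1.25, 1.32], [0.18, 2.47], [-1.1, 4.24], [0.23, 1.98], [-2.94, 2.94]. Speed limits (rad/s): [2.57, 2.57, 3.14, 3.14, 3.14, 3.14, 3.14].

## Interface

Orientations are given as a 3x3 rotation matrix whose columns are the frame's x, y, z axes.
In Python, from station import bot gives the robot as it stands. The module is installed in compiled form; this text tells all that it offers.
- The arm moves only by the tool apply_moves, never from a script. Its argument "increments" is a list of rows, each an object of numbers: "x", "y", "z": the shift along the tool's x, y, z in cm; "rx", "ry", "rz": the turn, a rotation vector about the tool's x, y, z in rad; "gripper": the finger opening in cm, from 0 to 8.54. A call has 1 to 12 rows; each row is the pose to reach, as a shift and turn from the pose measured when the call began, along the tool's axes at that moment; what a row does not reach only later rows make up. A row lasts 1/10 s, in which the tool goes at most 50 mm and 8.59 degrees, less where a joint would pass 70% of its speed; a pose out of reach is approached as far as the arm can. A call with a gripper value outside its range is refused whole. The fingers move at their own pace and stop on an object; "force" is the grip in N (left out, the last holds). Time passes only in rows, so rows that repeat a pose let the fingers close. It gives the time, the measured TCP pose, the force and the opening at its end, in the units of the state.
- bot.state(): the state, without advancing time (a new reading comes with each control period).
- bot.grab_frame(name): name is "scene" or "top" or "wrist"; returns the picture (480x640x3 uint8, red, green, blue); there is no depth.
- bot.get_calibration(name): a dict with "fx", "fy", "cx", "cy" (pixels), "rvec" (rotation vector, rad) and "tvec" (3), from world to camera coordinates, as OpenCV has them. Camera axes: x right, y down, z forward; pixel columns grow to the right and rows downward; lengths in mm; the calibration is good to about 2 mm. A picture is of the moment at which its call begins: read the wrist's pose just before it. get_calibration takes no time and is no camera call; for the wrist camera it gives the pose at the moment of the call.
- bot.close_job(): hands the job in, once; it reports no verdict.
The state is a dict: "time_s": time; "joint_pos": joint angles; "qd": joint speeds; "joint_torque": joint torques, N m; "position": TCP position; "tcp_rot": TCP orientation; "contact_force": force on the tool from outside, world axes, zero at the start; "torque": the same for the moment, N m; "opening": finger opening in mm.
Only numpy, scipy, OpenCV 4.12 (cv2) and the standard library are available. Lean on these libraries where they do the work, as an engineer would, in place of code of your own. Each camera call takes 0.05 s, during which the arm holds its last target. There are 200 camera calls.

## Task

Service the bench vacuum pump: slide the cardboard filter core down over the pump's upright spindle until it sits on its seat, and let go of it. Then take the depth gauge from its rest, push it gently, tip first, down the slanting guide tube until the collar stops on the mouth, pull it right out again, and show it for reading: rod level, tip about 10 cm above the middle of the white square reading plate. Finish still holding the gauge there, level and still, with the core left on the spindle and the other things on the bench left alone.

Things in the scene. Friction and masses are not known exactly. Their poses are not given: they have to be found in the camera images.
- core_center (a point): centre (half-way up) of the filter core: an upright plain cardboard tube 44 mm outside diameter, 20 mm bore, 60 mm tall, loose, standing on the bench; z axis along the bore. It may change places with the jar and the beaker.
- spindle_seat (a point): centre of the flat round seat (48 mm diameter, 64 mm above the bench) at the foot of the upright steel spindle on the pump's deck. Spindle 14 mm diameter, slightly tapered top 68 mm above the seat; the core goes over it with 3 mm to spare all round and sits on the seat. The tube's mouth lies x +40, y -130, z +76 mm from this point along the pump's axes.
- tube: the slanting steel guide tube, fixed to the pump deck. Origin at the centre of its mouth (140 mm above the bench). Its own x axis runs along the tube and out of the mouth, 35 degrees above the horizontal, away from the motor side; y is level. Bore 14 mm, mouth flared to about 27 mm inside and 33 mm outside, tube 105 mm long.
- gauge_grip (a point): grip point of the depth gauge: on its axis, 8 mm short of the middle of its aluminium handle (square, 16 x 16 mm, 100 mm long). x axis along the gauge from tip to handle, z up as it lies. The collar's stop face is 50 mm and the rod's tip 150 mm from here towards -x, the handle's free end 58 mm towards +x. About 130 g, balancing near the collar. It lies on the rest, axis 65 mm above the bench.
- gauge_collar (a point): centre of the collar's stop face on the gauge's axis: the face towards the tip, which meets the tube's mouth when the gauge is fully in. Collar 34 mm diameter, 8 mm thick. Axes as gauge_grip.
- gauge_tip (a point): free end of the gauge's thin rod (9 mm diameter, 100 mm long from the collar). Axes as gauge_grip.
- plate_center (a point): centre of the top of the white square reading plate, 110 x 110 mm, 8 mm thick, fixed flat on the bench. The plate and the gauge's rest may change sides.
- jar: bystander: closed jar, 50 mm diameter, 75 mm tall, loose; origin under its centre
- beaker: bystander: open glass beaker, 54 mm diameter, 80 mm tall, loose; origin under its centre
- screwdriver: bystander: screwdriver lying on the bench to one side near the robot, loose
- slidebox: bystander: grey box 90 x 60 x 35 mm, loose; origin under its centre
- bottle: bystander: amber bottle, 60 mm diameter, 130 mm tall, loose; origin under its centre
- dish: bystander: clear shallow dish, 90 mm diameter, 16 mm high, loose; origin under its centre
- weight: bystander: brass weight, 36 mm diameter, 30 mm high, loose; origin under its centre
- pump: the bench vacuum pump, fixed: grey box 160 x 260 mm, top 60 mm above the bench, with a white ribbed motor (95 mm high) on its side nearer the robot. Origin under the box's centre. x away from the motor, y from the guide tube's side towards the spindle's side, z up.
- rest: the gauge's rest, fixed: low plate 210 x 60 x 8 mm with two black open-topped forks, up to 73 mm high, one under the rod 120 mm from the gauge's grip point towards the tip, one under the handle 48 mm from it the other way. The gauge lifts straight up. Origin under its centre, x along the gauge.

How it is judged:
By the outcome, as a careful person would: the job done as asked, in the order asked, and still so for the second after the job is handed in, while the arm keeps its last pose, push and grip.
It also fails if it takes over 72 s, if anything falls off the work surface, if the arm or the gripper's body presses on something with over 40 N, if the wrist force passes 120 N, or if a joint passes its speed limit or range.

## Working session

There is one attempt and no reset: what is moved stays moved. The work goes in short steps, Python scripts to look and compute and a tool call to move; the robot and the scene stay as the last step left them, time stands still between calls to the robot, and variables do not carry over. Pictures are saved under pics/ and viewed, about 8 in all and at most 12, crops included, and the job is handed in when it is done.

Besides the shell and the picture viewer there is one more tool, called after "Request:" as a command line: name --argument value ..., lists and objects as JSON in quotes. apply_moves: Moves the arm, as the interface text tells. Its arguments: {"type":"object","properties":{"increments":{"type":"array"},"force":{"type":"number"}},"required":["increments"]}

```bash
mkdir -p pics
cat > h.py <<'E'
import numpy as np,cv2
from station import bot
def save(n,f):
    im=bot.grab_frame(n); cv2.imwrite('pics/'+f,im[:,:,::-1]); return im
def cal(n):
    c=bot.get_calibration(n);K=np.array([[c['fx'],0,c['cx']],[0,c['fy'],c['cy']],[0,0,1.]]);R=cv2.Rodrigues(np.array(c['rvec'],float))[0];t=np.array(c['tvec'],float).ravel();return K,R,t
def ray(n,u,v,c=None):
    K,R,t=c or cal(n);d=R.T@np.linalg.inv(K)@np.array([u,v,1.]);return -R.T@t,d
def onz(n,u,v,z,c=None):
    o,d=ray(n,u,v,c);return o+d*(z-o[2])/d[2]
def proj(n,P,c=None):
    K,R,t=c or cal(n);q=K@(R@np.array(P,float)+t);return q[:2]/q[2]
def tri(obs):
    A=np.zeros((3,3));b=np.zeros(3)
    for n,u,v in obs:
        o,d=ray(n,u,v);d/=np.linalg.norm(d);M=np.eye(3)-np.outer(d,d);A+=M;b+=M@o
    return np.linalg.solve(A,b)
def rel(P,R=None):
    "tool-frame shift (cm) and turn to take TCP to P,R"
    s=bot.state();R0=np.array(s['tcp_rot']);p=np.array(s['position'])
    out=R0.T@(np.array(P)-p)/10
    rv=cv2.Rodrigues(R0.T@R)[0].ravel() if R is not None else np.zeros(3)
    return out.round(2),rv.round(3)
E
python3 - <<'E'
from h import *
save('scene','s0.png');save('top','t0.png')
for n in('scene','top'):
    K,R,t=cal(n);print(n,K[0,0],K[1,1],K[0,2],K[1,2],(-R.T@t).round(),R.round(3).tolist())
s=bot.state();print(s['position'],np.array(s['tcp_rot']).round(3).tolist(),s['opening'],s['time_s'],s['contact_force'])
E
```

```text
scene 624.4435307814549 624.4435307814549 320.97530845301094 247.0884625368875 [1463.   43.  886.] [[-0.07, 0.997, 0.013], [0.631, 0.054, -0.774], [-0.773, -0.046, -0.633]]
top 548.744489598547 548.744489598547 315.59236513043123 232.68009141870832 [ 375.   -0. 1249.] [[0.018, -1.0, -0.003], [-0.992, -0.017, -0.123], [0.123, 0.005, -0.992]]
[240.13156709 603.47727058 255.49880297] [[-0.929, 0.37, -0.001], [0.37, 0.929, -0.002], [0.0, -0.002, -1.0]] 85.84291730134109 0.1 [ 0.36140417 -0.74857925 -0.64335255]
```

View pics/s0.png

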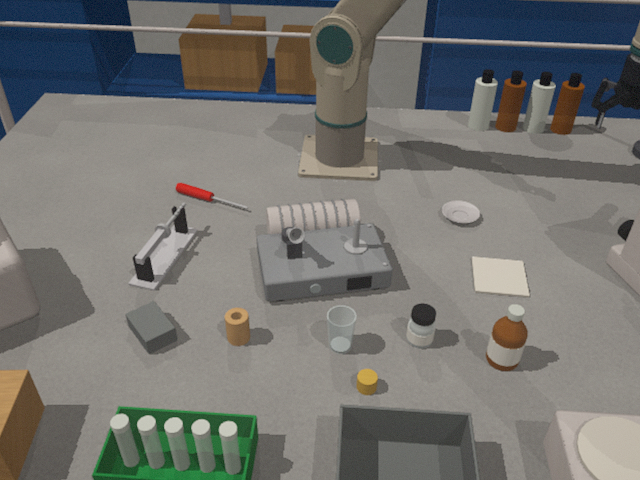

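View pics/t0.png

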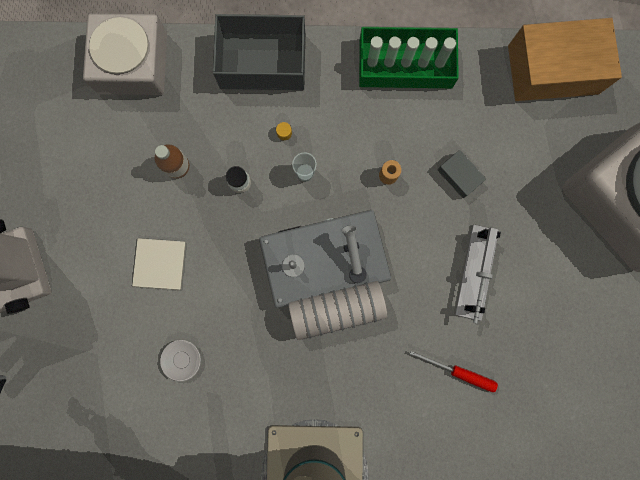

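Run:
```python
import cv2,numpy as np
s=cv2.imread('pics/s0.png');t=cv2.imread('pics/t0.png')
a=cv2.resize(t[200:345,245:395],(400,387),interpolation=cv2.INTER_CUBIC)
b=cv2.resize(t[215:335,440:515],(240,387),interpolation=cv2.INTER_CUBIC)
c=cv2.resize(s[190:300,255:395],(400,314)[:2],interpolation=cv2.INTER_CUBIC)
d=cv2.resize(s[195:295,120:205],(267,314),interpolation=cv2.INTER_CUBIC)
o=np.zeros((600,800,3),np.uint8)
o=np.zeros((701,667,3),np.uint8);o[:387,:400]=a;o[:387,400:640]=b;o[387:,:400]=c;o[387:,400:]=d
cv2.imwrite('pics/z0.png',cv2.resize(o,(570,600)))
```

```text
(no output)
```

View pics/z0.png

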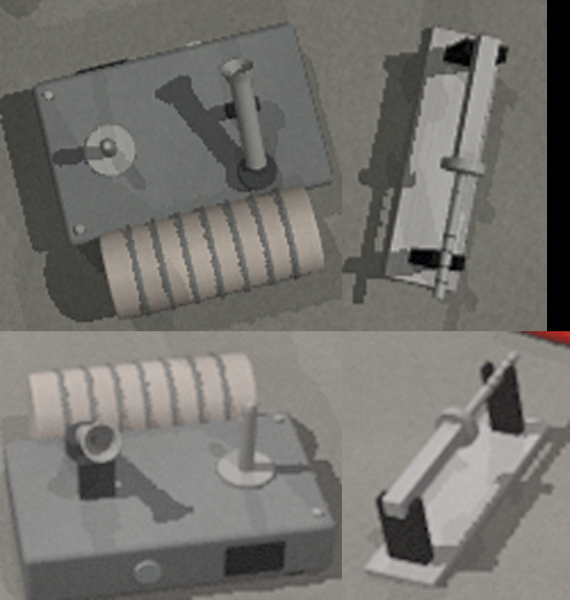

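```bash
cat > m.py <<'E'
from h import *
T=cv2.imread('pics/t0.png');S=cv2.imread('pics/s0.png')
def blob(im,roi,f):
    x0,y0,x1,y1=roi;h=cv2.cvtColor(im[y0:y1,x0:x1],cv2.COLOR_BGR2HSV).astype(int)
    m=f(h).astype(np.uint8);n,l,st,c=cv2.connectedComponentsWithStats(m);k=1+np.argmax(st[1:,4]);return (l==k),np.array([x0,y0]),c[k]+[x0,y0],st[k]
# core
for nm,im,roi in(('top',T,(370,150,412,192)),('scene',S,(215,300,260,350))):
    m,o,c,st=blob(im,roi,lambda h:(h[...,1]>80)&(h[...,2]>60));cn=cv2.findContours(m.astype(np.uint8),cv2.RETR_EXTERNAL,cv2.CHAIN_APPROX_NONE)[0][0]
    print(nm,'core c',c,'bbox',st[:2]+o,st[2:]); 
# seat
for nm,im,roi in(('top',T,(275,248,310,284)),('scene',S,(340,232,372,256))):
    m,o,c,st=blob(im,roi,lambda h:h[...,2]>np.percentile(h[...,2],60));print(nm,'seat',c,st,onz(nm,*c,64).round(1))
# plate
for nm,im,roi in(('top',T,(125,230,195,298)),('scene',S,(460,250,540,302))):
    m,o,c,st=blob(im,roi,lambda h:h[...,2]>190);print(nm,'plate',c,st[4],onz(nm,*c,8).round(1))
z=lambda x,y:(245+x/2.279,200+y/2.284)
cs=[onz('top',*z(*p),60) for p in((37,88),(293,24),(330,183),(73,242))];print('deck',np.round(cs,1).tolist(),'c',np.mean(cs,0).round(1))
mt=z(237,67);print('mouth px',mt,onz('top',*mt,140))
ms=(255+100/(2.857*.8546),190+(441-331)/(2.855*.8559));print(ms,tri([('top',*mt),('scene',*ms)]))
E
python3 m.py
python3 - <<'E'
from h import *
for n,p,z in(('handle end top',(493,229.5),73),('collar',(483.9,274),65),('tip',(476.2,322.2),65)):
    print(n,onz('top',*p,z).round(1))
g=lambda x,y:(120+(x-342)/(3.141*.8546),195+(y-331)/(3.14*.8559))
for n,p,z in(('handle end',(397,505),65),('collar',(457,425),65),('tip',(516,356),65)):
    print(n,g(*p),onz('scene',*g(*p),z).round(1))
E
```

```text
top core c [389.62311558 171.85427136] bbox [379 160] [ 22  25 398]
scene core c [237.14609572 326.19395466] bbox [225 308] [ 25  38 794]
top seat [296.12371134 264.17525773] [  8   0  27  32 388] [452.4  46.5  64. ]
scene seat [349.7107438 247.4338843] [  0   3  27  21 242] [455.9  42.9  64. ]
top plate [173.28133705 262.94150418] 359 [454. 327.   8.]
scene plate [499.38658892 275.69795918] 1715 [454.5 361.7   8. ]
deck [[507.3, 124.0, 60.0], [573.4, -120.6, 60.0], [421.7, -156.3, 60.0], [362.2, 85.7, 60.0]] c [466.1 -16.8  60. ]
mouth px (348.9929793769197, 229.33450087565674) [520.32477184 -62.65016585 140.        ]
(295.9568805142808, 235.01565214686806) [520.27916183 -62.24225402 140.13752298]
handle end top [ 534.1 -377.2   73. ]
collar [ 438.2 -358.1   65. ]
tip [ 335.4 -339.6   65. ]
handle end (140.48952378099813, 259.74355969021326) [ 532.6 -376.1   65. ]
collar (162.84173154208702, 229.97640580965543) [ 432.6 -357.4   65. ]
tip (184.82140250715776, 204.30223558767432) [ 335.6 -333.3   65. ]
```

```bash
cat >> h.py <<'E'
def yawR(deg,tilt=0):
    "tool pointing down, tool x at yaw deg; tilt raises -tool x by tilt deg"
    a=np.deg2rad(deg);x=np.array([np.cos(a),np.sin(a),0]);z=np.array([0,0,-1.]);
    b=np.deg2rad(tilt);g=-x;up=-z
    g2=g*np.cos(b)+up*np.sin(b);u2=-g*np.sin(b)+up*np.cos(b)
    X=-g2;Z=-u2;return np.stack([X,np.cross(Z,X),Z],1)
E
python3 - <<'E'
from h import *
c=onz('top',390.8,170.8,60);print('core',c);print('core scene',[onz('scene',238,y,60).round(1) for y in(313,315,317)])
print('seat',onz('top',293.3,265.7,64))
P=c.copy();P[2]=255
print(rel(P,yawR(166)))
K,R,t=cal('wrist');s=bot.state();R0=np.array(s['tcp_rot']);print('cam in tool',R0.T@(-R.T@t-np.array(s['position'])),(R0.T@R.T).round(3).tolist())
E
```

```text
core [ 662.99694337 -158.32400028   60.        ]
core scene [array([ 659.8, -156.1,   60. ]), array([ 664.9, -155.2,   60. ]), array([ 670. , -154.3,   60. ])]
seat [448.99694789  52.52938413  64.        ]
(array([-67.46, -55.14,   0.14]), array([-0.002, -0.   , -0.134]))
cam in tool [  78.99311013   -0.41137174 -117.80888879] [[-0.001, -0.952, -0.307], [1.0, -0.001, 0.0], [-0.0, -0.307, 0.952]]
```

Request:
apply_moves --increments '[{"x":-67.5,"y":-55.1,"z":0,"rz":-0.134},{"x":-67.5,"y":-55.1,"z":0,"rz":-0.134},{"x":-67.5,"y":-55.1,"z":0,"rz":-0.134},{"x":-67.5,"y":-55.1,"z":0,"rz":-0.134},{"x":-67.5,"y":-55.1,"z":0,"rz":-0.134},{"x":-67.5,"y":-55.1,"z":0,"rz":-0.134},{"x":-67.5,"y":-55.1,"z":0,"rz":-0.134},{"x":-67.5,"y":-55.1,"z":0,"rz":-0.134},{"x":-67.5,"y":-55.1,"z":0,"rz":-0.134},{"x":-67.5,"y":-55.1,"z":0,"rz":-0.134},{"x":-67.5,"y":-55.1,"z":0,"rz":-0.134},{"x":-67.5,"y":-55.1,"z":0,"rz":-0.134}]'

```text
invalid input at $.increments[0]: expected keys x, y, z, rx, ry, rz, gripper
```

Run:
```python
from h import *
print(rel([663,-158,200],yawR(166)),bot.state()['position'],bot.state()['joint_pos'])
```

```text
(array([-67.45, -55.1 ,   5.64]), array([-0.002, -0.   , -0.134])) [240.13156709 603.47727058 255.49880297] [-1.25780329  0.62923714  0.03840873  1.51824369 -0.02701504  0.99629338
 -0.02004717]
```

Request:
apply_moves --increments '[{"x":-67.5,"y":-55.1,"z":0,"rx":0,"ry":0,"rz":-0.134,"gripper":8.5},{"x":-67.5,"y":-55.1,"z":0,"rx":0,"ry":0,"rz":-0.134,"gripper":8.5},{"x":-67.5,"y":-55.1,"z":0,"rx":0,"ry":0,"rz":-0.134,"gripper":8.5},{"x":-67.5,"y":-55.1,"z":0,"rx":0,"ry":0,"rz":-0.134,"gripper":8.5},{"x":-67.5,"y":-55.1,"z":0,"rx":0,"ry":0,"rz":-0.134,"gripper":8.5},{"x":-67.5,"y":-55.1,"z":0,"rx":0,"ry":0,"rz":-0.134,"gripper":8.5},{"x":-67.5,"y":-55.1,"z":0,"rx":0,"ry":0,"rz":-0.134,"gripper":8.5},{"x":-67.5,"y":-55.1,"z":0,"rx":0,"ry":0,"rz":-0.134,"gripper":8.5},{"x":-67.5,"y":-55.1,"z":0,"rx":0,"ry":0,"rz":-0.134,"gripper":8.5},{"x":-67.5,"y":-55.1,"z":0,"rx":0,"ry":0,"rz":-0.134,"gripper":8.5},{"x":-67.5,"y":-55.1,"z":0,"rx":0,"ry":0,"rz":-0.134,"gripper":8.5},{"x":-67.5,"y":-55.1,"z":0,"rx":0,"ry":0,"rz":-0.134,"gripper":8.5}]'

```text
time_s: 1.3
position: [532.1, 77.5, 256.2]
tcp_rot: [[-0.97, 0.242, -0.001], [0.242, 0.97, -0.002], [0.001, -0.002, -1.0]]
contact_force: [1.6, 0.1, -0.7]
opening: 85.0
```

Run:
```python
from h import *
print(rel([663,-158,200],yawR(166)),bot.state()['position'],bot.state()['joint_pos'])
```

```text
(array([-18.4 , -19.66,   5.65]), array([-0.002, -0.001, -0.   ])) [532.13896727  77.47094141 256.23309835] [-0.2233933   0.46798172  0.03764003  1.83147156 -0.02096702  0.84381511
  1.15022379]
```

Request:
apply_moves --increments '[{"x":-18.4,"y":-19.7,"z":4,"rx":0,"ry":0,"rz":0,"gripper":8.5},{"x":-18.4,"y":-19.7,"z":4,"rx":0,"ry":0,"rz":0,"gripper":8.5},{"x":-18.4,"y":-19.7,"z":4,"rx":0,"ry":0,"rz":0,"gripper":8.5},{"x":-18.4,"y":-19.7,"z":4,"rx":0,"ry":0,"rz":0,"gripper":8.5},{"x":-18.4,"y":-19.7,"z":4,"rx":0,"ry":0,"rz":0,"gripper":8.5},{"x":-18.4,"y":-19.7,"z":4,"rx":0,"ry":0,"rz":0,"gripper":8.5},{"x":-18.4,"y":-19.7,"z":4,"rx":0,"ry":0,"rz":0,"gripper":8.5},{"x":-18.4,"y":-19.7,"z":4,"rx":0,"ry":0,"rz":0,"gripper":8.5},{"x":-18.4,"y":-19.7,"z":4,"rx":0,"ry":0,"rz":0,"gripper":8.5},{"x":-18.4,"y":-19.7,"z":4,"rx":0,"ry":0,"rz":0,"gripper":8.5}]'

```text
time_s: 2.3
position: [662.8, -156.2, 216.8]
tcp_rot: [[-0.971, 0.24, -0.001], [0.24, 0.971, -0.001], [0.001, -0.001, -1.0]]
contact_force: [0.2, -0.6, 0.1]
opening: 85.0
```

Run:
```python
from h import *
c=cal('wrist');im=save('wrist','w1.png')
print(proj('wrist',[663,-158,60],c))
print(bot.state()['position'])
h=cv2.cvtColor(im,cv2.COLOR_RGB2HSV);m=((h[...,1]>80)&(h[...,2]>60)&(h[...,0]<25)).astype(np.uint8)
n,l,st,ce=cv2.connectedComponentsWithStats(m)
for k in range(1,n):
    if st[k,4]>200: print(st[k],ce[k])
```

```text
[323.14543401 229.79723904]
[ 662.84468991 -156.48412175  216.88174848]
[ 293  192   60   71 2728] [321.79582111 228.9611437 ]
[ 590  237   50   49 1681] [617.03093397 261.97144557]
```

View pics/w1.png

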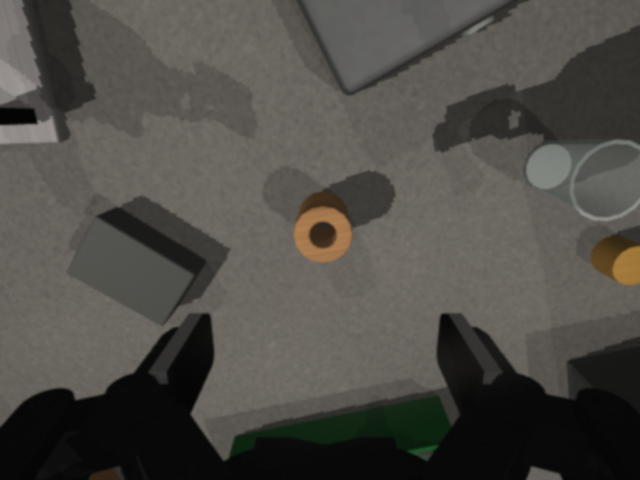

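Run:
```python
from h import *
im=cv2.imread('pics/w1.png');h=cv2.cvtColor(im,cv2.COLOR_BGR2HSV)[180:280,280:370]
m=((h[...,1]>80)&(h[...,2]>130)).astype(np.uint8)
cn=max(cv2.findContours(m,cv2.RETR_EXTERNAL,cv2.CHAIN_APPROX_NONE)[0],key=cv2.contourArea);e=cv2.fitEllipse(cn);print(e)
u,v=e[0][0]+280,e[0][1]+180
p=onz('wrist',u,v,60);print(p)
for P in([p[0],p[1],44],):print(rel(P,yawR(166)))
print(onz('wrist',322.5,234.5,60))
```

```text
((42.26125717163086, 54.50941467285156), (53.75191879272461, 57.252716064453125), 88.8874740600586)
[ 666.46333659 -159.86089259   60.        ]
(array([-0.44, -0.22, 17.29]), array([-0.001, -0.001,  0.002]))
[ 666.49856674 -159.68897462   60.        ]
```

Request:
apply_moves --increments '[{"x":-0.4,"y":-0.2,"z":4,"rx":0,"ry":0,"rz":0,"gripper":8.5},{"x":-0.4,"y":-0.2,"z":8,"rx":0,"ry":0,"rz":0,"gripper":8.5},{"x":-0.4,"y":-0.2,"z":12,"rx":0,"ry":0,"rz":0,"gripper":8.5},{"x":-0.4,"y":-0.2,"z":15,"rx":0,"ry":0,"rz":0,"gripper":8.5},{"x":-0.4,"y":-0.2,"z":17.2,"rx":0,"ry":0,"rz":0,"gripper":8.5},{"x":-0.4,"y":-0.2,"z":17.2,"rx":0,"ry":0,"rz":0,"gripper":7},{"x":-0.4,"y":-0.2,"z":17.2,"rx":0,"ry":0,"rz":0,"gripper":5.5},{"x":-0.4,"y":-0.2,"z":17.2,"rx":0,"ry":0,"rz":0,"gripper":4.6},{"x":-0.4,"y":-0.2,"z":17.2,"rx":0,"ry":0,"rz":0,"gripper":4},{"x":-0.4,"y":-0.2,"z":17.2,"rx":0,"ry":0,"rz":0,"gripper":4},{"x":-0.4,"y":-0.2,"z":17.2,"rx":0,"ry":0,"rz":0,"gripper":4},{"x":-0.4,"y":-0.2,"z":17.2,"rx":0,"ry":0,"rz":0,"gripper":4}]' --force 35

```text
time_s: 3.55
position: [667.7, -159.6, 47.2]
tcp_rot: [[-0.971, 0.24, 0.003], [0.24, 0.971, -0.001], [-0.003, -0.001, -1.0]]
contact_force: [0.6, 1.3, 6.2]
opening: 43.4
```

Request:
apply_moves --increments '[{"x":0,"y":0,"z":-4,"rx":0,"ry":0,"rz":0,"gripper":4},{"x":0,"y":0,"z":-9,"rx":0,"ry":0,"rz":0,"gripper":4},{"x":0,"y":0,"z":-14,"rx":0,"ry":0,"rz":0,"gripper":4},{"x":3,"y":1,"z":-17,"rx":0,"ry":0,"rz":0,"gripper":4},{"x":7,"y":3,"z":-17,"rx":0,"ry":0,"rz":0,"gripper":4},{"x":11,"y":4,"z":-17,"rx":0,"ry":0,"rz":0,"gripper":4},{"x":15,"y":5,"z":-17,"rx":0,"ry":0,"rz":0,"gripper":4},{"x":19,"y":7,"z":-17,"rx":0,"ry":0,"rz":0,"gripper":4},{"x":23,"y":8,"z":-17,"rx":0,"ry":0,"rz":0,"gripper":4},{"x":26.3,"y":8,"z":-17,"rx":0,"ry":0,"rz":0,"gripper":4},{"x":26.3,"y":8,"z":-17,"rx":0,"ry":0,"rz":0,"gripper":4},{"x":26.3,"y":8,"z":-17,"rx":0,"ry":0,"rz":0,"gripper":4}]'

```text
time_s: 4.75
position: [431.4, -18.6, 217.1]
tcp_rot: [[-0.971, 0.24, 0.005], [0.24, 0.971, -0.001], [-0.005, -0.0, -1.0]]
contact_force: [0.6, -0.5, -0.1]
opening: 43.4
```

Run:
```python
from h import *
c=cal('wrist');im=save('wrist','w2.png')
print(proj('wrist',[449.5,53,64],c),proj('wrist',[449.5,53,132],c))
s=bot.state();print(s['position'],s['contact_force'],s['opening'])
p=np.array(s['position']);print(proj('wrist',p+[0,0,13],c),proj('wrist',p+[0,0,-47],c))
```

```text
[427.65961724 229.53594508] [458.23795128 264.22854906]
[432.39494922 -18.83997916 217.07150506] [0.68996956 0.72823247 0.41247375] 43.28195532305037
[326.01256897 379.65827874] [325.61662241 295.8053559 ]
```

View pics/w2.png

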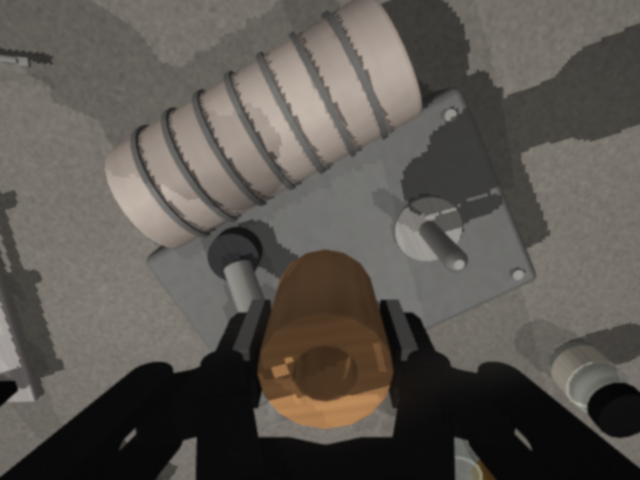

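Run:
```python
from h import *
s=bot.state();p=np.array(s['position']);R=np.array(s['tcp_rot'])
for v in(371.5,373,374): print((R.T@(onz('wrist',326.3,v,p[2]+12.8)-p)).round(2))
sp=tri([('wrist',458,263.5),('top',*proj('top',[449.5,53,132]))]);print('spindle top ray z132',onz('wrist',458,263.5,132),'seat',onz('wrist',429,228.5,64))
im=cv2.imread('pics/w2.png');h=cv2.cvtColor(im,cv2.COLOR_BGR2HSV)[180:280,380:480];m=(h[...,2]>120).astype(np.uint8)
for c in cv2.findContours(m,cv2.RETR_EXTERNAL,cv2.CHAIN_APPROX_NONE)[0]:
    if cv2.contourArea(c)>100: print(cv2.boundingRect(c),cv2.fitEllipse(c))
T=np.array([449.5,53,217])
print('rel no offset',rel(T,yawR(166)))
```

```text
[  1.89   0.06 -12.81]
[  1.33   0.06 -12.81]
[  0.95   0.06 -12.81]
spindle top ray z132 [450.09524881  52.61754308 132.        ] seat [450.08007793  53.74756199  64.        ]
(66, 48, 16, 15) ((74.42341613769531, 54.26736831665039), (13.731415748596191, 14.726490020751953), 72.56143951416016)
(15, 29, 43, 53) ((37.97172546386719, 56.0571403503418), (46.024879455566406, 51.20283126831055), 139.19158935546875)
rel no offset (array([0.07, 7.38, 0.01]), array([0.   , 0.006, 0.002]))
```

Request:
apply_moves --increments '[{"x":-0.1,"y":4,"z":0,"rx":0,"ry":0.006,"rz":0,"gripper":4},{"x":-0.1,"y":7.4,"z":0,"rx":0,"ry":0.006,"rz":0,"gripper":4},{"x":-0.1,"y":7.4,"z":1,"rx":0,"ry":0.006,"rz":0,"gripper":4},{"x":-0.1,"y":7.4,"z":2,"rx":0,"ry":0.006,"rz":0,"gripper":4},{"x":-0.1,"y":7.4,"z":2.5,"rx":0,"ry":0.006,"rz":0,"gripper":4},{"x":-0.1,"y":7.4,"z":2.5,"rx":0,"ry":0.006,"rz":0,"gripper":4}]'

```text
time_s: 5.4
position: [450.8, 51.3, 191.1]
tcp_rot: [[-0.97, 0.242, -0.002], [0.242, 0.97, -0.001], [0.002, -0.001, -1.0]]
contact_force: [-0.0, -0.4, 0.3]
opening: 43.2
```

Run:
```python
from h import *
s=bot.state();print(s['position'],s['contact_force'],s['joint_pos'].round(2))
R=np.array(s['tcp_rot']);print('core axis est',(np.array(s['position'])+R@[1.4,0,-12.8]).round(1), R[:,2])
```

```text
[450.76358758  51.314317   191.12487926] [-0.01811388 -0.38372473  0.32958665] [-0.2   0.46  0.03  2.11 -0.03  0.57  1.18]
core axis est [449.4  51.7 203.9] [-2.07230587e-03 -9.67572763e-04 -9.99997385e-01]
```

Request:
apply_moves --increments '[{"x":0,"y":0.15,"z":0,"rx":0,"ry":0,"rz":0,"gripper":4},{"x":0,"y":0.15,"z":0.8,"rx":0,"ry":0,"rz":0,"gripper":4},{"x":0,"y":0.15,"z":1.3,"rx":0,"ry":0,"rz":0,"gripper":4},{"x":0,"y":0.15,"z":1.8,"rx":0,"ry":0,"rz":0,"gripper":4},{"x":0,"y":0.15,"z":2.3,"rx":0,"ry":0,"rz":0,"gripper":4},{"x":0,"y":0.15,"z":2.8,"rx":0,"ry":0,"rz":0,"gripper":4}]'

```text
time_s: 6.0
position: [451.0, 52.7, 162.7]
tcp_rot: [[-0.97, 0.242, -0.002], [0.242, 0.97, -0.001], [0.002, -0.001, -1.0]]
contact_force: [1.0, 0.3, -1.1]
opening: 43.4
```

Request:
apply_moves --increments '[{"x":0,"y":0,"z":1,"rx":0,"ry":0,"rz":0,"gripper":4},{"x":0,"y":0,"z":2,"rx":0,"ry":0,"rz":0,"gripper":4},{"x":0,"y":0,"z":3,"rx":0,"ry":0,"rz":0,"gripper":4},{"x":0,"y":0,"z":4,"rx":0,"ry":0,"rz":0,"gripper":4},{"x":0,"y":0,"z":4.6,"rx":0,"ry":0,"rz":0,"gripper":4},{"x":0,"y":0,"z":4.9,"rx":0,"ry":0,"rz":0,"gripper":4}]'

```text
time_s: 6.6
position: [450.6, 52.6, 112.8]
tcp_rot: [[-0.97, 0.242, -0.003], [0.242, 0.97, -0.001], [0.003, -0.002, -1.0]]
contact_force: [-0.4, 0.1, -1.2]
opening: 43.2
```

Request:
apply_moves --increments '[{"x":0,"y":0,"z":0.1,"rx":0,"ry":0,"rz":0,"gripper":4},{"x":0,"y":0,"z":0.2,"rx":0,"ry":0,"rz":0,"gripper":4},{"x":0,"y":0,"z":0.25,"rx":0,"ry":0,"rz":0,"gripper":4}]'

```text
time_s: 6.9
position: [450.4, 52.6, 111.1]
tcp_rot: [[-0.97, 0.242, -0.003], [0.242, 0.97, -0.001], [0.003, -0.002, -1.0]]
contact_force: [-2.2, -0.1, 11.8]
opening: 43.1
```

Request:
apply_moves --increments '[{"x":0,"y":0,"z":-0.1,"rx":0,"ry":0,"rz":0,"gripper":5},{"x":0,"y":0,"z":-0.1,"rx":0,"ry":0,"rz":0,"gripper":6.5},{"x":0,"y":0,"z":-0.1,"rx":0,"ry":0,"rz":0,"gripper":7.5},{"x":0,"y":0,"z":-0.1,"rx":0,"ry":0,"rz":0,"gripper":7.5},{"x":0,"y":0,"z":-2,"rx":0,"ry":0,"rz":0,"gripper":7.5},{"x":0,"y":0,"z":-4,"rx":0,"ry":0,"rz":0,"gripper":7.5},{"x":0,"y":0,"z":-7,"rx":0,"ry":0,"rz":0,"gripper":7.5},{"x":0,"y":0,"z":-11,"rx":0,"ry":0,"rz":0,"gripper":7.5},{"x":0,"y":0,"z":-13,"rx":0,"ry":0,"rz":0,"gripper":7.5},{"x":0,"y":0,"z":-13,"rx":0,"ry":0,"rz":0,"gripper":7.5}]'

```text
time_s: 7.9
position: [452.7, 53.0, 243.7]
tcp_rot: [[-0.97, 0.242, 0.003], [0.242, 0.97, 0.0], [-0.003, 0.001, -1.0]]
contact_force: [0.7, 0.8, 0.0]
opening: 75.1
```

Run:
```python
from h import *
a=save('wrist','w3.png')
s=bot.state();print(s['position'],s['joint_pos'].round(2))
tip=np.array([335.5,-337,65]);he=np.array([533.3,-376.7,65]);d=he-tip;print(np.degrees(np.arctan2(d[1],d[0])),np.linalg.norm(d))
u=d/np.linalg.norm(d);g=(tip+he)/2+u*46;print('grip',g)  # grip is 150 from tip,58 from end
print(rel([g[0],g[1],220],yawR(168.7)))
```

```text
[451.52762941  52.89189274 242.10599733] [-0.21  0.37  0.04  2.06 -0.02  0.71  1.17]
-11.348920555549103 201.74471492457982
grip [ 479.50056188 -365.90203391   65.        ]
(array([-12.86, -39.95,   2.23]), array([-0.001, -0.   , -0.048]))
```

View pics/w3.png

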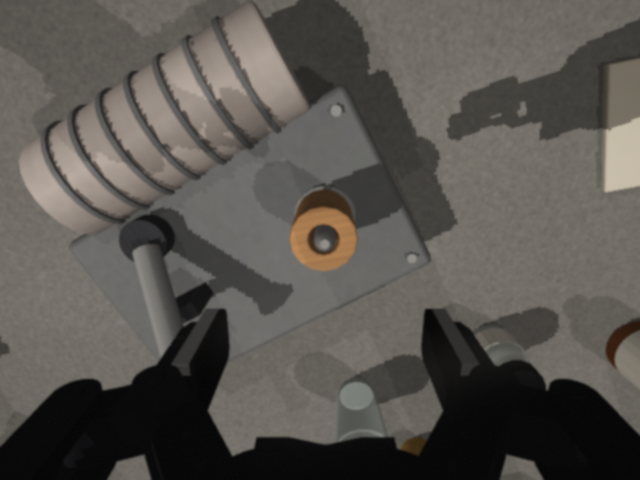

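Request:
apply_moves --increments '[{"x":-12.9,"y":-40,"z":2.2,"rx":0,"ry":0,"rz":-0.048,"gripper":7.5},{"x":-12.9,"y":-40,"z":2.2,"rx":0,"ry":0,"rz":-0.048,"gripper":7.5},{"x":-12.9,"y":-40,"z":2.2,"rx":0,"ry":0,"rz":-0.048,"gripper":7.5},{"x":-12.9,"y":-40,"z":2.2,"rx":0,"ry":0,"rz":-0.048,"gripper":7.5},{"x":-12.9,"y":-40,"z":2.2,"rx":0,"ry":0,"rz":-0.048,"gripper":7.5},{"x":-12.9,"y":-40,"z":2.2,"rx":0,"ry":0,"rz":-0.048,"gripper":7.5},{"x":-12.9,"y":-40,"z":2.2,"rx":0,"ry":0,"rz":-0.048,"gripper":7.5},{"x":-12.9,"y":-40,"z":2.2,"rx":0,"ry":0,"rz":-0.048,"gripper":7.5},{"x":-12.9,"y":-40,"z":2.2,"rx":0,"ry":0,"rz":-0.048,"gripper":7.5},{"x":-12.9,"y":-40,"z":2.2,"rx":0,"ry":0,"rz":-0.048,"gripper":7.5},{"x":-12.9,"y":-40,"z":2.2,"rx":0,"ry":0,"rz":-0.048,"gripper":7.5},{"x":-12.9,"y":-40,"z":2.2,"rx":0,"ry":0,"rz":-0.048,"gripper":7.5}]'

```text
time_s: 9.15
position: [479.8, -364.2, 219.3]
tcp_rot: [[-0.981, 0.193, -0.002], [0.193, 0.981, 0.002], [0.002, 0.002, -1.0]]
contact_force: [0.4, 0.7, 0.1]
opening: 75.0
```

Run:
```python
from h import *
c=cal('wrist');a=save('wrist','w4.png');np.savez('w4.npz',*c)
s=bot.state();print(s['position'],s['joint_pos'].round(2))
```

```text
[ 479.9959523  -364.24506794  219.68663278] [ 0.57  0.6   0.05  1.69 -0.04  0.85  2.01]
```

View pics/w4.png

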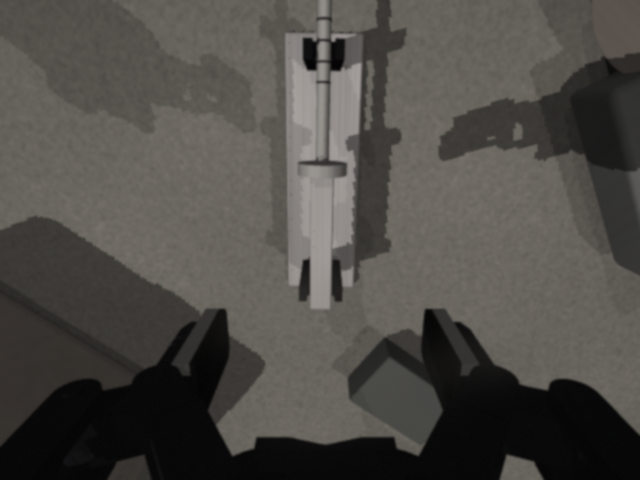

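Run:
```python
from h import *
z=np.load('w4.npz');c=tuple(z[k] for k in z)
im=cv2.imread('pics/w4.png');g=cv2.cvtColor(im,cv2.COLOR_BGR2GRAY)
for y in(230,260,295): print(y,[int(v) for v in g[y,300:345]])
print('col322',[int(v) for v in g[150:200,322]]);print('end',[int(v) for v in g[295:320,320]])
E=onz('wrist',320.5,306,73,c);E2=onz('wrist',320.5,309,57,c);r1=onz('wrist',323.5,20,65,c);r2=onz('wrist',322.3,150,65,c);k=onz('wrist',322,162,82,c)
print(E,E2,r1,r2,k)
for a,b in((E,r1),(r2,r1),(E,r2)):d=a-b;print(np.degrees(np.arctan2(d[1],d[0])))
print(np.linalg.norm((E-k)[:2]))
```

```text
230 [135, 139, 145, 150, 152, 152, 153, 154, 152, 146, 145, 149, 151, 149, 147, 150, 153, 152, 152, 154, 154, 153, 152, 153, 154, 155, 155, 155, 156, 154, 148, 133, 122, 129, 140, 144, 142, 141, 143, 144, 144, 144, 143, 142, 143]
260 [131, 122, 100, 72, 54, 48, 41, 35, 39, 68, 112, 142, 152, 154, 154, 152, 152, 153, 153, 154, 154, 153, 152, 153, 153, 154, 154, 154, 154, 150, 133, 101, 65, 41, 35, 34, 36, 38, 44, 56, 69, 79, 81, 81, 81]
295 [45, 40, 39, 39, 39, 41, 46, 61, 73, 91, 117, 138, 147, 148, 148, 148, 147, 147, 147, 147, 148, 147, 146, 147, 147, 147, 147, 147, 145, 134, 112, 85, 64, 52, 42, 34, 32, 32, 32, 33, 34, 47, 72, 89, 96]
col322 [138, 138, 137, 138, 135, 128, 121, 115, 109, 94, 75, 60, 55, 52, 60, 84, 113, 131, 137, 138, 138, 138, 138, 138, 138, 138, 137, 137, 138, 139, 140, 140, 141, 141, 140, 141, 142, 146, 149, 151, 151, 151, 152, 151, 151, 151, 151, 151, 151, 152]
end [148, 148, 147, 147, 147, 147, 147, 147, 146, 147, 146, 146, 142, 130, 115, 105, 102, 102, 102, 104, 103, 102, 101, 99, 98]
[ 534.84473804 -378.55217421   73.        ] [ 545.46749475 -380.8373126    57.        ] [ 346.72292523 -338.77321515   65.        ] [ 423.7063166  -354.95063363   65.        ] [ 429.73634308 -356.28071672   82.        ]
-11.939501147179888
-11.86755319047941
-11.989315701287072
107.44204256325894
```

Run:
```python
from h import *
print(rel([480.5,-366.8,71],yawR(168.06)))
```

```text
(array([-0.12, -0.26, 14.87]), array([ 0.001, -0.001,  0.014]))
```

Request:
apply_moves --increments '[{"x":-0.1,"y":-0.25,"z":3,"rx":0,"ry":0,"rz":0.014,"gripper":6},{"x":-0.1,"y":-0.25,"z":7,"rx":0,"ry":0,"rz":0.014,"gripper":5},{"x":-0.1,"y":-0.25,"z":10,"rx":0,"ry":0,"rz":0.014,"gripper":5},{"x":-0.1,"y":-0.25,"z":13,"rx":0,"ry":0,"rz":0.014,"gripper":5},{"x":-0.1,"y":-0.25,"z":14.9,"rx":0,"ry":0,"rz":0.014,"gripper":5},{"x":-0.1,"y":-0.25,"z":14.9,"rx":0,"ry":0,"rz":0.014,"gripper":5},{"x":-0.1,"y":-0.25,"z":14.9,"rx":0,"ry":0,"rz":0.014,"gripper":5}]'

```text
time_s: 9.9
position: [480.9, -365.8, 71.1]
tcp_rot: [[-0.979, 0.205, -0.001], [0.205, 0.979, 0.002], [0.001, 0.001, -1.0]]
contact_force: [0.3, 1.3, -0.1]
opening: 49.9
```

Run:
```python
from h import *
print(rel([480.5,-366.8,71],yawR(168.06)))
```

```text
(array([ 0.02, -0.1 ,  0.01]), array([ 0.001, -0.001,  0.002]))
```

Request:
apply_moves --increments '[{"x":0,"y":-0.1,"z":0,"rx":0,"ry":0,"rz":0,"gripper":3.5},{"x":0,"y":-0.1,"z":0,"rx":0,"ry":0,"rz":0,"gripper":2.4},{"x":0,"y":-0.1,"z":0,"rx":0,"ry":0,"rz":0,"gripper":1.8},{"x":0,"y":-0.1,"z":0,"rx":0,"ry":0,"rz":0,"gripper":1.2},{"x":0,"y":-0.1,"z":0,"rx":0,"ry":0,"rz":0,"gripper":1.2},{"x":0,"y":-0.1,"z":0,"rx":0,"ry":0,"rz":0,"gripper":1.2}]' --force 70

```text
time_s: 10.5
position: [481.2, -367.1, 72.3]
tcp_rot: [[-0.979, 0.206, 0.0], [0.206, 0.979, 0.001], [-0.0, 0.001, -1.0]]
contact_force: [-0.2, 0.6, 6.5]
opening: 14.9
```

Run:
```python
from h import *
s=bot.state();print(s['position'],s['contact_force'],s['opening']);print(rel([480.5,-366.8,220],yawR(168.06)))
```

```text
[ 481.17825461 -367.13106748   72.32091629] [-0.15258415  0.60149687  6.48494511] 14.880383731679188
(array([  0.07,   0.03, -14.77]), array([0.001, 0.   , 0.001]))
```

Request:
apply_moves --increments '[{"x":0,"y":0,"z":-1.5,"rx":0,"ry":0,"rz":0,"gripper":1.2},{"x":0,"y":0,"z":-4,"rx":0,"ry":0,"rz":0,"gripper":1.2},{"x":0,"y":0,"z":-8,"rx":0,"ry":0,"rz":0,"gripper":1.2},{"x":0,"y":0,"z":-12,"rx":0,"ry":0,"rz":0,"gripper":1.2},{"x":0,"y":0,"z":-16,"rx":0,"ry":0,"rz":0,"gripper":1.2},{"x":0,"y":0,"z":-20,"rx":0,"ry":0,"rz":0,"gripper":1.2},{"x":0,"y":0,"z":-20,"rx":0,"ry":0,"rz":0,"gripper":1.2},{"x":0,"y":0,"z":-20,"rx":0,"ry":0,"rz":0,"gripper":1.2}]'

```text
time_s: 11.3
position: [481.2, -367.4, 273.9]
tcp_rot: [[-0.979, 0.206, 0.002], [0.206, 0.979, -0.0], [-0.002, 0.0, -1.0]]
contact_force: [-0.5, 0.1, -1.7]
opening: 15.1
```

```bash
cat >> h.py <<'E'
M=np.array([520.5,-62.7,140.]);TY=14.18
U=np.array([np.cos(np.radians(TY))*np.cos(np.radians(35)),np.sin(np.radians(TY))*np.cos(np.radians(35)),np.sin(np.radians(35))])
RI=yawR(180+TY,35)
G=np.array([0,0,7.3])
def ins(s,g=G,R=RI): return M+U*s-R@g
E
python3 - <<'E'
from h import *
s=bot.state();print(s['position'],s['contact_force'],s['opening'],s['joint_pos'].round(2))
im=save('wrist','w5.png');g=cv2.cvtColor(im,cv2.COLOR_RGB2GRAY)
print('col322',[int(v) for v in g[150:200,322]])
o=cv2.imread('pics/w4.png');cv2.imwrite('pics/w5c.png',np.hstack([im[:,150:490,::-1],o[:,150:490]]))
print(ins(180),ins(230)); print(RI.round(3)); print('230',rel(ins(230),RI));print(RI[:,0]@U)
E
```

```text
[ 481.15751981 -367.381412    273.87230351] [-0.47389735  0.13865115 -1.65369618] 15.06363236651113 [ 0.57  0.54  0.06  1.63 -0.04  0.97  2.  ]
col322 [155, 155, 155, 154, 155, 155, 155, 154, 154, 154, 155, 154, 155, 154, 154, 153, 154, 154, 154, 154, 154, 153, 154, 154, 153, 153, 153, 153, 153, 153, 153, 154, 153, 153, 153, 153, 152, 152, 153, 153, 153, 152, 152, 152, 152, 152, 152, 152, 151, 147]
[659.39525156 -27.60568157 249.22356847] [699.10491328 -17.57233992 277.90239028]
[[-0.794 -0.245  0.556]
 [-0.201  0.97   0.141]
 [-0.574  0.    -0.819]]
230 (array([-14.21,  38.68,  -0.52]), array([-0.137, -0.6  , -0.441]))
-1.0
```

View pics/w5c.png

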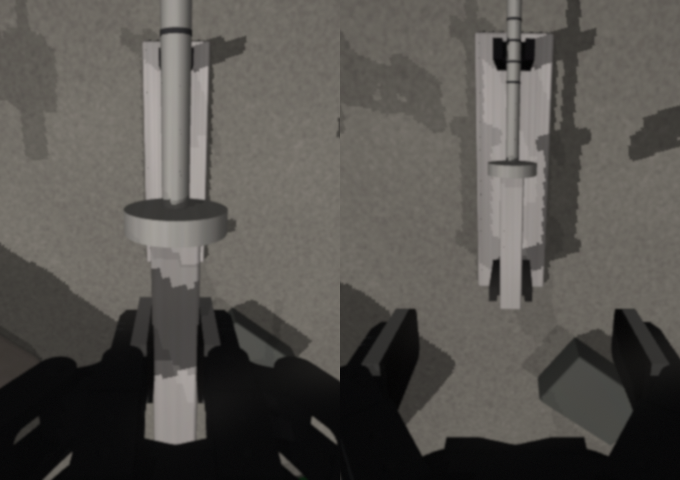

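Request:
apply_moves --increments '[{"x":-14.2,"y":38.7,"z":-0.5,"rx":-0.137,"ry":-0.6,"rz":-0.441,"gripper":1.2},{"x":-14.2,"y":38.7,"z":-0.5,"rx":-0.137,"ry":-0.6,"rz":-0.441,"gripper":1.2},{"x":-14.2,"y":38.7,"z":-0.5,"rx":-0.137,"ry":-0.6,"rz":-0.441,"gripper":1.2},{"x":-14.2,"y":38.7,"z":-0.5,"rx":-0.137,"ry":-0.6,"rz":-0.441,"gripper":1.2},{"x":-14.2,"y":38.7,"z":-0.5,"rx":-0.137,"ry":-0.6,"rz":-0.441,"gripper":1.2},{"x":-14.2,"y":38.7,"z":-0.5,"rx":-0.137,"ry":-0.6,"rz":-0.441,"gripper":1.2},{"x":-14.2,"y":38.7,"z":-0.5,"rx":-0.137,"ry":-0.6,"rz":-0.441,"gripper":1.2},{"x":-14.2,"y":38.7,"z":-0.5,"rx":-0.137,"ry":-0.6,"rz":-0.441,"gripper":1.2},{"x":-14.2,"y":38.7,"z":-0.5,"rx":-0.137,"ry":-0.6,"rz":-0.441,"gripper":1.2},{"x":-14.2,"y":38.7,"z":-0.5,"rx":-0.137,"ry":-0.6,"rz":-0.441,"gripper":1.2},{"x":-14.2,"y":38.7,"z":-0.5,"rx":-0.137,"ry":-0.6,"rz":-0.441,"gripper":1.2},{"x":-14.2,"y":38.7,"z":-0.5,"rx":-0.137,"ry":-0.6,"rz":-0.441,"gripper":1.2}]'

```text
time_s: 12.55
position: [697.8, -18.3, 275.8]
tcp_rot: [[-0.796, -0.244, 0.553], [-0.201, 0.97, 0.139], [-0.57, -0.001, -0.821]]
contact_force: [-0.0, -0.8, -2.3]
opening: 15.1
```

Run:
```python
from h import *
s=bot.state();print(s['position'],s['contact_force'],s['opening'],s['joint_pos'].round(2))
print('195',rel(ins(195),RI))
c=cal('wrist')  # collar/handle end check in tool frame
R=np.array(s['tcp_rot']);p=np.array(s['position'])
for q in([50,0,7.3],[-58,0,-0.7],[52,0,7.3],[50,0,6.3],[-60,0,-.7]): print(q,proj('wrist',p+R@q,c).round(1))
```

```text
[697.78549111 -18.29942807 275.82433924] [-0.03340001 -0.84372736 -2.2615123 ] 15.123820154938372 [ 0.04  0.5   0.05  1.92 -0.96  0.25  2.77]
195 (array([ 3.26,  0.04, -0.07]), array([-0.001, -0.004, -0.   ]))
[50, 0, 7.3] [325.5 207.8]
[-58, 0, -0.7] [325.7 481. ]
[52, 0, 7.3] [325.5 201.8]
[50, 0, 6.3] [325.5 208.5]
[-60, 0, -0.7] [325.7 484.8]
```

```bash
cat > k.py <<'E'
from h import *
from scipy.optimize import least_squares
from scipy.spatial.transform import Rotation as Ro
D=[([-1.25780329,.62923714,.03840873,1.51824369,-.02701504,.99629338,-.02004717],[240.13,603.48,255.5]),
([-.2233933,.46798172,.03764003,1.83147156,-.02096702,.84381511,1.15022379],[532.14,77.47,256.23]),
([-.2,.46,.03,2.11,-.03,.57,1.18],[450.76,51.3,191.1]),([-.21,.37,.04,2.06,-.02,.71,1.17],[451.5,52.9,242.1]),
([.57,.6,.05,1.69,-.04,.85,2.01],[480,-364.2,219.7]),([.57,.54,.06,1.63,-.04,.97,2.],[481.2,-367.4,273.9])]
s=bot.state();D.append((list(s['joint_pos']),list(s['position'])))
sg=-1
def fk(q,p):
    d1,L1,L2,L3,a1,a2,y0,yt=p
    r=Ro.from_euler('z',sg*q[0]+y0)*Ro.from_euler('y',q[1]);x=np.array([0,0,d1])
    r=r*Ro.from_euler('z',sg*q[2]);x=x+r.apply([a1,0,L1]);r=r*Ro.from_euler('y',q[3]);x=x+r.apply([a2,0,L2])
    r=r*Ro.from_euler('z',sg*q[4])*Ro.from_euler('y',q[5]);x=x+r.apply([0,0,L3]);r=r*Ro.from_euler('z',sg*q[6]+yt)
    return x,r.as_matrix()
f=lambda p:np.concatenate([fk(np.array(q),p)[0]-x for q,x in D]+[(fk(np.array(s['joint_pos']),p)[1]-np.array(s['tcp_rot'])).ravel()*300])
P=min((least_squares(f,[300,330,400,250,0,0,0,yt],loss='soft_l1') for yt in(0,1.57,3.14,-1.57)),key=lambda r:r.cost)
lo=np.array([-3.06,-.37,-1.25,.18,-1.1,.23,-2.94]);hi=np.array([3.06,2.12,1.32,2.47,4.24,1.98,2.94])
def ik(x,R,q0,w=.5):
    g=lambda q:np.concatenate([fk(q,P.x)[0]-x,(fk(q,P.x)[1]-R).ravel()*300,w*(q-q0)])
    r=least_squares(g,np.clip(q0,lo+.01,hi-.01),bounds=(lo,hi));return r.x,np.abs(g(r.x)[:12]).max()
E
python3 - <<'E'
from k import *
print(P.x.round(2),P.cost,f(P.x).round(1)[:21])
q0=np.array(s['joint_pos'])
for ph in(0,20,40,60,80,-40,-60):
    R=Ro.from_rotvec(U*np.radians(ph)).as_matrix()@RI
    for st in(q0,np.array([0,.5,0,1.9,1.5,.5,1.0]),np.array([0,.5,0,1.9,3.1,.5,-.5])):
        q=st.copy();out=[]
        for S in(230,180,115,50):
            q,e=ik(ins(S,R=R),R,q);out.append((S,round(e,1),q.round(2).tolist()))
        print(ph,R[:,2].round(2),[(o[0],o[1]) for o in out],out[0][2],out[-1][2])
E
```

```text
[ 3.7188e+02  5.3763e+02  3.9036e+02  3.2350e+02  1.3160e+01  9.5000e+00
 -4.0000e-02 -6.4563e+02] 43.48100011454492 [ 1.1 -1.5 -0.8  0.4  3.7 -0.9 -0.6  9.9 -0.2 -0.6  7.7  1.   1.   1.2
  0.9 -0.3 -0.5  1.2  0.5 -4.1 -1. ]
0 [ 0.56  0.14 -0.82] [(230, np.float64(0.0)), (180, np.float64(6.4)), (115, np.float64(22.1)), (50, np.float64(38.6))] [0.05, 0.5, 0.03, 1.91, -0.97, 0.27, 2.78] [0.36, 0.49, -0.19, 2.13, -0.95, 0.23, 2.94]
0 [ 0.56  0.14 -0.82] [(230, np.float64(0.0)), (180, np.float64(0.0)), (115, np.float64(0.0)), (50, np.float64(0.0))] [0.6, 0.61, -0.76, 1.91, 0.93, 0.26, 1.04] [0.96, 0.9, -1.13, 2.32, 2.13, 0.56, 0.05]
0 [ 0.56  0.14 -0.82] [(230, np.float64(0.0)), (180, np.float64(0.0)), (115, np.float64(0.0)), (50, np.float64(0.0))] [0.8, 0.8, -1.16, 1.91, 1.37, 0.54, 0.72] [1.0, 0.97, -1.23, 2.32, 2.06, 0.65, 0.15]
20 [ 0.44  0.46 -0.77] [(230, np.float64(0.0)), (180, np.float64(0.0)), (115, np.float64(0.0)), (50, np.float64(4.2))] [0.29, 0.6, -0.06, 1.76, -0.99, 0.7, 2.94] [0.96, 0.79, -0.78, 2.11, -0.62, 0.23, 2.94]
20 [ 0.44  0.46 -0.77] [(230, np.float64(0.0)), (180,
[... 2806 characters left out ...]
, 1.93, 1.6, 0.85, -0.04] [-0.15, 0.74, -0.27, 2.34, 2.0, 1.02, -0.68]
-60 [ 0.49 -0.77 -0.41] [(230, np.float64(0.0)), (180, np.float64(0.0)), (115, np.float64(1.3)), (50, np.float64(4.8))] [-1.16, 1.28, 1.32, 1.79, -0.14, 0.39, 1.09] [-1.32, 1.53, 1.32, 2.15, -1.1, 0.23, 1.81]
-60 [ 0.49 -0.77 -0.41] [(230, np.float64(0.0)), (180, np.float64(0.0)), (115, np.float64(0.0)), (50, np.float64(0.0))] [-0.52, 0.79, 0.09, 1.79, 1.42, 1.08, -0.09] [-0.58, 0.91, 0.09, 2.17, 1.63, 1.08, -0.65]
-60 [ 0.49 -0.77 -0.41] [(230, np.float64(0.0)), (180, np.float64(0.0)), (115, np.float64(0.0)), (50, np.float64(0.0))] [-0.31, 0.8, -0.23, 1.79, 1.54, 1.28, -0.11] [-0.35, 0.92, -0.22, 2.17, 1.67, 1.32, -0.63]
```

```bash
cat > sim.py <<'E'
from k import *
def pose(t,ph,yaw=180+TY):
    R=yawR(yaw,t);return Ro.from_rotvec(-R[:,0]*np.radians(ph)).as_matrix()@R
def run(seq,q,pr=True):
    for x,R,lab in seq:
        q,e=ik(x,R,q,.3)
        if pr:print(lab,round(e,1),q.round(2).tolist())
    return q
if __name__=='__main__':
    q=np.array(s['joint_pos']);x=ins(230)
    for tag,sq in(('untilt-roll-tilt',[(28,0),(20,0),(12,0),(5,0),(0,0),(0,-10),(0,-20),(0,-30),(0,-40),(8,-40),(16,-40),(24,-40),(30,-40),(35,-40)]),):
        qq=run([(x+[-30,0,30],pose(*a),a) for a in sq],q)
        qq=run([(ins(S,R=pose(35,-40)),pose(35,-40),S) for S in(230,200,170,140,110,80,50)],qq)
        print(pose(35,-40).round(3).tolist())
E
python3 sim.py
```

```text
(28, 0) 0.0 [-0.16, 0.44, 0.3, 1.85, -0.68, 0.49, 2.46]
(20, 0) 0.0 [-0.26, 0.49, 0.42, 1.73, -0.52, 0.69, 2.27]
(12, 0) 0.0 [-0.3, 0.55, 0.48, 1.6, -0.42, 0.88, 2.16]
(5, 0) 0.0 [-0.31, 0.61, 0.5, 1.48, -0.36, 1.05, 2.1]
(0, 0) 0.0 [-0.32, 0.66, 0.51, 1.39, -0.33, 1.17, 2.06]
(0, -10) 0.0 [-0.45, 0.66, 0.6, 1.44, -0.21, 1.08, 1.95]
(0, -20) 0.0 [-0.59, 0.68, 0.7, 1.48, -0.1, 1.01, 1.84]
(0, -30) 0.0 [-0.73, 0.74, 0.8, 1.52, 0.01, 0.95, 1.72]
(0, -40) 0.0 [-0.85, 0.82, 0.91, 1.55, 0.1, 0.91, 1.6]
(8, -40) 0.0 [-0.9, 0.79, 0.96, 1.66, 0.09, 0.74, 1.52]
(16, -40) 0.0 [-0.96, 0.78, 1.01, 1.76, 0.07, 0.57, 1.45]
(24, -40) 0.0 [-1.01, 0.79, 1.06, 1.86, 0.04, 0.39, 1.38]
(30, -40) 0.0 [-1.04, 0.8, 1.1, 1.93, 0.01, 0.25, 1.33]
(35, -40) 0.0 [-0.96, 0.7, 0.91, 1.99, 0.95, 0.23, 0.37]
230 0.0 [-0.89, 0.77, 0.84, 1.93, 1.02, 0.23, 0.27]
200 0.0 [-0.88, 0.76, 0.81, 2.0, 1.36, 0.23, -0.08]
170 0.0 [-0.86, 0.75, 0.75, 2.07, 1.67, 0.27, -0.4]
140 0.0 [-0.8, 0.73, 0.64, 2.14, 1.88, 0.36, -0.61]
110 0.0 [-0.75, 0.73, 0.56, 2.21, 2.01, 0.45, -0.76]
80 0.0 [-0.7, 0.74, 0.48, 2.28, 2.12, 0.53, -0.89]
50 0.0 [-0.66, 0.77, 0.42, 2.34, 2.2, 0.61, -1.01]
[[-0.794, 0.17, 0.583], [-0.201, 0.833, -0.516], [-0.574, -0.527, -0.628]]
```

Run:
```python
from sim import *
import k
def ik(x,R,q0,w=.3):
    W=np.full(7,w);t=q0.copy();t[2]=.05;W[2]=10
    g=lambda q:np.concatenate([fk(q,P.x)[0]-x,(fk(q,P.x)[1]-R).ravel()*300,W*(q-t)])
    r=least_squares(g,np.clip(q0,lo+.01,hi-.01),bounds=(lo,hi));return r.x,np.abs(g(r.x)[:12]).max()
import sim;sim.ik=ik
q=np.array(s['joint_pos']);x=ins(230)
for F in(-40,-60):
    sq=[(25,0),(10,0),(0,0),(0,F/3),(0,F*2/3),(0,F),(10,F),(20,F),(28,F),(35,F)]
    qq=run([(x+[-30,0,30],pose(*a),a) for a in sq],q)
    run([(ins(S,R=pose(35,F)),pose(35,F),S) for S in(230,170,110,50)],qq)
```

```text
(25, 0) 0.0 [0.01, 0.44, 0.05, 1.81, -0.35, 0.51, 2.15]
(10, 0) 0.0 [-0.03, 0.53, 0.05, 1.57, -0.1, 0.88, 1.9]
(0, 0) 0.0 [-0.05, 0.61, 0.05, 1.39, -0.03, 1.14, 1.83]
(0, -13.333333333333334) 0.0 [-0.16, 0.59, 0.05, 1.46, 0.23, 1.06, 1.6]
(0, -26.666666666666668) 0.0 [-0.27, 0.6, 0.05, 1.51, 0.51, 1.05, 1.34]
(0, -40) 0.0 [-0.37, 0.65, 0.05, 1.55, 0.76, 1.11, 1.09]
(10, -40) 0.0 [-0.37, 0.59, 0.05, 1.68, 0.88, 0.95, 0.87]
(20, -40) 0.0 [-0.37, 0.55, 0.05, 1.81, 1.06, 0.81, 0.58]
(28, -40) 0.0 [-0.38, 0.53, 0.05, 1.91, 1.27, 0.74, 0.29]
(35, -40) 0.0 [-0.38, 0.52, 0.05, 1.99, 1.49, 0.71, -0.0]
230 0.0 [-0.37, 0.61, 0.05, 1.93, 1.53, 0.7, -0.04]
170 0.0 [-0.38, 0.62, 0.05, 2.07, 1.71, 0.71, -0.29]
110 0.0 [-0.38, 0.66, 0.05, 2.21, 1.89, 0.75, -0.55]
50 0.0 [-0.39, 0.72, 0.05, 2.34, 2.06, 0.83, -0.8]
(25, 0) 0.0 [0.01, 0.44, 0.05, 1.81, -0.35, 0.51, 2.15]
(10, 0) 0.0 [-0.03, 0.53, 0.05, 1.57, -0.1, 0.88, 1.9]
(0, 0) 0.0 [-0.05, 0.61, 0.05, 1.39, -0.03, 1.14, 1.83]
(0, -20.0) 0.0 [-0.21, 0.59, 0.05, 1.48, 0.37, 1.05, 1.47]
(0, -40.0) 0.0 [-0.37, 0.65, 0.05, 1.55, 0.76, 1.11, 1.09]
(0, -60) 0.0 [-0.48, 0.76, 0.05, 1.59, 1.06, 1.28, 0.79]
(10, -60) 0.0 [-0.48, 0.73, 0.05, 1.67, 1.15, 1.21, 0.56]
(20, -60) 0.0 [-0.49, 0.71, 0.05, 1.76, 1.25, 1.15, 0.32]
(28, -60) 0.0 [-0.5, 0.7, 0.05, 1.82, 1.34, 1.12, 0.11]
(35, -60) 0.0 [-0.5, 0.7, 0.05, 1.87, 1.43, 1.11, -0.08]
230 0.0 [-0.49, 0.79, 0.05, 1.79, 1.44, 1.11, -0.09]
170 0.0 [-0.51, 0.81, 0.05, 1.93, 1.5, 1.1, -0.27]
110 0.0 [-0.53, 0.84, 0.05, 2.06, 1.57, 1.1, -0.45]
50 0.0 [-0.55, 0.9, 0.05, 2.17, 1.63, 1.1, -0.65]
```

Run:
```python
from sim import *
R0=np.array(s['tcp_rot'])
x=ins(230)+[-30,0,30];print(x,rel(x,pose(0,0)))
```

```text
[669.10491328 -17.57233992 307.90239028] (array([ 0.44,  0.77, -4.21]), array([-0.001,  0.607, -0.001]))
```

Request:
apply_moves --increments '[{"x":0.4,"y":0.8,"z":-4.2,"rx":0,"ry":0.14,"rz":0,"gripper":1.2},{"x":0.4,"y":0.8,"z":-4.2,"rx":0,"ry":0.28,"rz":0,"gripper":1.2},{"x":0.4,"y":0.8,"z":-4.2,"rx":0,"ry":0.42,"rz":0,"gripper":1.2},{"x":0.4,"y":0.8,"z":-4.2,"rx":0,"ry":0.56,"rz":0,"gripper":1.2},{"x":0.4,"y":0.8,"z":-4.2,"rx":0,"ry":0.607,"rz":0,"gripper":1.2},{"x":0.4,"y":0.8,"z":-4.2,"rx":0,"ry":0.607,"rz":0,"gripper":1.2}]'

```text
time_s: 13.15
position: [671.0, -18.4, 306.0]
tcp_rot: [[-0.97, -0.243, -0.002], [-0.243, 0.97, -0.002], [0.002, -0.001, -1.0]]
contact_force: [-0.4, 1.3, -2.0]
opening: 15.2
```

Request:
apply_moves --increments '[{"x":0,"y":0,"z":0,"rx":0.14,"ry":0,"rz":0,"gripper":1.2},{"x":0,"y":0,"z":0,"rx":0.28,"ry":0,"rz":0,"gripper":1.2},{"x":0,"y":0,"z":0,"rx":0.42,"ry":0,"rz":0,"gripper":1.2},{"x":0,"y":0,"z":0,"rx":0.56,"ry":0,"rz":0,"gripper":1.2},{"x":0,"y":0,"z":0,"rx":0.698,"ry":0,"rz":0,"gripper":1.2},{"x":0,"y":0,"z":0,"rx":0.698,"ry":0,"rz":0,"gripper":1.2},{"x":0,"y":0,"z":0,"rx":0.698,"ry":0,"rz":0,"gripper":1.2}]'

```text
time_s: 13.85
position: [669.9, -20.0, 305.2]
tcp_rot: [[-0.97, -0.187, 0.152], [-0.242, 0.744, -0.623], [0.003, -0.641, -0.767]]
contact_force: [-0.2, -0.6, -0.3]
opening: 14.8
```

Run:
```python
from sim import *
print(s['joint_pos'].round(2),s['position'],s['opening'])
R=pose(35,-40);print(rel(ins(230,R=R),R))
```

```text
[-0.85  0.86  1.01  1.57 -0.01  0.89  1.73] [669.92093137 -19.9730305  305.19231854] 14.84034687897394
(array([-3.  ,  1.83,  2.2 ]), array([ 0.001, -0.473,  0.392]))
```

```bash
cat > pth.py <<'E'
from sim import *
def jac(q):
    J=np.zeros((6,7));x0,R0=fk(q,P.x)
    for i in range(7):
        d=q.copy();d[i]+=1e-5;x,R=fk(d,P.x);J[:3,i]=(x-x0)/1e-5/1000;J[3:,i]=Ro.from_matrix(R@R0.T).as_rotvec()/1e-5
    return J
def follow(q,x,R,n=10):
    for k in range(n):
        for it in range(2):
            x0,R0=fk(q,P.x);f=1/(n-k)
            e=np.r_[(x-x0)/1000,Ro.from_matrix(R@R0.T).as_rotvec()]*(f if it==0 else f)
            q=q+np.linalg.pinv(jac(q))@e
            break
    for _ in range(3):
        x0,R0=fk(q,P.x);q=q+np.linalg.pinv(jac(q))@np.r_[(x-x0)/1000,Ro.from_matrix(R@R0.T).as_rotvec()]
    return q
def jp(q,qb,n=12):
    qs=[q]
    for k in range(1,n+1):
        x,R=fk(q0+(qb-q0)*k/n,P.x);q=follow(q,x,R,3);qs.append(q)
    return q
E
python3 - <<'E'
from pth import *
import pth
q=np.array(s['joint_pos']);x=np.array(s['position'])
Rl=pose(0,0);qa=follow(q,x,Rl);print('unrolled',qa.round(2))
print('again rolled',follow(qa,x,pose(0,-40)).round(2))
qb=np.array([-.37,.61,.05,1.93,1.53,.7,-.04])
for st in(q,qa):
    pth.q0=st;e=jp(st,qb);print('end',e.round(2));
    x1,R1=fk(st+(qb-st)*.5,P.x);print(x1,R1[:,0])
    z=[(fk(st+(qb-st)*k/12,P.x)[0]+fk(st+(qb-st)*k/12,P.x)[1]@[150,0,7])[2].round() for k in range(13)];print('tipz',z)
E
```

```text
unrolled [-0.36  0.68  0.62  1.4  -0.4   1.19  2.13]
again rolled [-0.84  0.84  1.    1.55  0.    0.88  1.73]
end [-0.99  0.89  1.08  1.93 -0.16  0.12  1.41]
[639.42876137 -77.20838762 259.3278885 ] [-0.9800972  -0.11527151 -0.16162286]
tipz [np.float64(290.0), np.float64(280.0), np.float64(271.0), np.float64(262.0), np.float64(252.0), np.float64(241.0), np.float64(231.0), np.float64(220.0), np.float64(209.0), np.float64(198.0), np.float64(188.0), np.float64(180.0), np.float64(174.0)]
end [-0.99  0.89  1.08  1.93 -0.17  0.12  1.42]
[ 618.67664387 -108.92616514  272.09249353] [-0.99524768  0.05990379 -0.07676971]
tipz [np.float64(298.0), np.float64(293.0), np.float64(288.0), np.float64(282.0), np.float64(274.0), np.float64(265.0), np.float64(255.0), np.float64(244.0), np.float64(231.0), np.float64(218.0), np.float64(204.0), np.float64(189.0), np.float64(174.0)]
```

```bash
cat > srch.py <<'E'
from pth import *
import sys
from multiprocessing import Pool
def marg(q): return min((q-lo).min(),(hi-q).min())
q00=np.array(s['joint_pos']);x00=np.array(s['position'])
Rlim=lambda q:marg(q)
def ev(w):
    q=q00;m=9
    for (x,y,z,t,ph,yw) in w[:-1]:
        R=pose(t,ph,180+yw)
        # intermediate margin sampled
        x0,R0=fk(q,P.x);x1=np.array([x,y,z])
        sl=Ro.from_matrix(R0.T@R).as_rotvec()
        for f in(.33,.67,1):
            q=follow(q,x0+(x1-x0)*f,R0@Ro.from_rotvec(sl*f).as_matrix(),3);m=min(m,marg(q))
            if m<.03:return -1,q
            xx,RR=fk(q,P.x)
            if (xx+RR@[150,0,7])[2]<175:return -1,q
    ph=w[-1];R=pose(35,ph)
    qs=[]
    for S in(230,170,110,50):
        q=follow(q,ins(S,R=R),R,4);m=min(m,marg(q));qs.append(q)
        if m<.03:return -1,q
    return m,np.array(qs)
def job(seed):
    r=np.random.default_rng(seed);best=(-1,None,None)
    for _ in range(60):
        n=r.integers(1,4)
        w=[(r.uniform(450,720),r.uniform(-300,300),r.uniform(260,420),r.uniform(-20,40),r.uniform(-60,60),r.uniform(-60,70)) for _ in range(n)]+[r.uniform(-65,65)]
        try:m,q=ev(w)
        except Exception:continue
        if m>best[0]:best=(m,w,q)
    return best
if __name__=='__main__':
    with Pool() as p: b=p.map(job,range(64))
    b.sort(key=lambda a:-a[0])
    for m,w,q in b[:4]:
        print(round(m,3),np.round(w[:-1],2).tolist(),round(w[-1],1));print(np.round(q,2).tolist() if q is not None else '')
E
nproc; export OMP_NUM_THREADS=1 OPENBLAS_NUM_THREADS=1; time timeout 400 python3 srch.py
```

```text
4
0.117 [[582.65, 193.0, 361.35, -10.91, 22.1, -7.81], [565.28, 268.04, 413.36, 8.08, -41.73, -16.25]] 28.5
[[0.67, 0.74, -0.69, 1.69, -0.44, 0.61, 2.54], [0.78, 0.77, -0.75, 1.8, -0.47, 0.54, 2.63], [0.87, 0.81, -0.8, 1.93, -0.48, 0.44, 2.72], [0.97, 0.86, -0.84, 2.04, -0.48, 0.35, 2.81]]
0.11 [[498.81, 207.24, 273.96, 12.77, -35.59, -20.83]] 62.0
[[0.84, 1.23, -1.14, 1.3, -0.15, 1.17, 2.37], [0.92, 1.25, -1.13, 1.44, -0.13, 1.1, 2.43], [1.0, 1.27, -1.12, 1.57, -0.11, 1.04, 2.49], [1.07, 1.3, -1.1, 1.67, -0.08, 0.99, 2.54]]
0.095 [[715.34, 281.84, 327.54, -3.73, -17.61, 57.86], [555.43, 188.11, 288.89, 16.0, -22.99, 2.41]] 56.2
[[0.86, 1.19, -1.16, 1.37, -0.09, 1.06, 2.33], [0.94, 1.21, -1.15, 1.51, -0.08, 0.99, 2.38], [1.02, 1.23, -1.14, 1.63, -0.06, 0.93, 2.43], [1.1, 1.26, -1.12, 1.74, -0.03, 0.87, 2.49]]
0.069 [[494.7, 205.29, 359.46, 18.33, -36.43, 42.52]] 50.2
[[0.99, 0.86, -0.93, 2.01, -0.56, 0.72, 2.84], [0.82, 0.98, -0.8, 1.58, -0.46, 0.95, 2.69], [0.9, 1.0, -0.8, 1.7, -0.46, 0.88, 2.78], [0.97, 1.03, -0.8, 1.81, -0.44, 0.82, 2.86]]
real	2m16.097s
user	8m36.863s
sys	0m0.217s
```

```bash
cat > loc.py <<'E'
from srch import *
C=[[(582.65,193.,361.35,-10.91,22.1,-7.81),(565.28,268.04,413.36,8.08,-41.73,-16.25),28.5],[(498.81,207.24,273.96,12.77,-35.59,-20.83),62.]]
PL=np.array([454.,345.,108.])
def pres(q,ph):
    best=(-1,)
    R=pose(35,ph);q=follow(q,ins(200,R=R),R,4)
    for yw in(-60,-30,0,30):
        for rl in(-20,0,20,ph):
            R=pose(0,rl,180+yw);x=PL-R@[150,0,7.3]
            x0,R0=fk(q,P.x);m=9;qq=q;sl=Ro.from_matrix(R0.T@R).as_rotvec()
            for f,dz in((.33,80),(.67,120),(1,80),(1,0)):
                qq=follow(qq,x0+(x-x0)*f+[0,0,dz],R0@Ro.from_rotvec(sl*f).as_matrix(),3);m=min(m,marg(qq))
                if m<0:break
            if m>best[0]:best=(m,yw,rl)
    return best
def jb(seed):
    r=np.random.default_rng(seed);w=C[seed%2];m,q=ev(w)
    for _ in range(45):
        v=[tuple(np.array(a)+r.normal(size=6)*[30,30,20,6,8,10]) for a in w[:-1]]+[w[-1]+r.normal()*8]
        mm,qq=ev(v)
        if mm>m:w,m,q=v,mm,qq
    return m,w,q,pres(q[-1],w[-1])
if __name__=='__main__':
    with Pool() as p:b=p.map(jb,range(16))
    b.sort(key=lambda a:-a[0])
    for m,w,q,pr in b[:4]:
        print(round(m,3),[np.round(a,1).tolist() for a in w],pr);print(np.round(q,2).tolist())
E
OMP_NUM_THREADS=1 OPENBLAS_NUM_THREADS=1 timeout 500 python3 loc.py
```

```text
0.234 [[558.4, 132.7, 252.3, 15.1, -22.7, -12.9], 51.9] (np.float64(0.45681058084266213), 0, -20)
[[0.83, 1.08, -1.01, 1.42, -0.23, 1.0, 2.43], [0.91, 1.1, -1.02, 1.56, -0.22, 0.93, 2.49], [0.99, 1.12, -1.01, 1.68, -0.21, 0.86, 2.56], [1.06, 1.15, -1.0, 1.79, -0.18, 0.8, 2.62]]
0.194 [[546.2, 192.4, 236.8, 16.5, -11.7, -12.7], 69.9] (np.float64(0.42068354787718854), -60, -20)
[[0.78, 1.26, -1.06, 1.21, -0.28, 1.32, 2.46], [0.87, 1.27, -1.05, 1.35, -0.26, 1.26, 2.53], [0.94, 1.29, -1.03, 1.48, -0.23, 1.2, 2.59], [1.01, 1.32, -1.01, 1.58, -0.2, 1.15, 2.66]]
0.18 [[528.2, 216.3, 214.1, 4.8, -36.3, -9.1], 63.6] (np.float64(0.5488628431856479), -30, -20)
[[0.77, 1.15, -0.93, 1.28, -0.37, 1.24, 2.53], [0.85, 1.16, -0.92, 1.42, -0.36, 1.17, 2.61], [0.92, 1.18, -0.91, 1.55, -0.34, 1.11, 2.69], [0.99, 1.2, -0.9, 1.65, -0.31, 1.05, 2.76]]
0.166 [[598.7, 141.7, 269.9, 10.0, -46.7, 3.9], 59.9] (np.float64(0.4952173737446016), -30, -20)
[[0.81, 1.15, -1.01, 1.33, -0.27, 1.15, 2.46], [0.89, 1.17, -1.01, 1.47, -0.26, 1.08, 2.53], [0.96, 1.19, -1.0, 1.59, -0.24, 1.01, 2.6], [1.04, 1.21, -0.98, 1.7, -0.21, 0.96, 2.67]]
```

```bash
cat >> h.py <<'E'
from scipy.spatial.transform import Rotation as Ro
def pose(t,ph,yaw=180+TY):
    R=yawR(yaw,t);return Ro.from_rotvec(-R[:,0]*np.radians(ph)).as_matrix()@R
RF=pose(35,51.9)
E
python3 - <<'E'
from h import *
print(rel([558.4,132.7,252.3],pose(15.1,-22.7,180-12.9)))
E
```

```text
(array([ 7.12, 16.84, -7.15]), array([-0.231,  0.019,  0.536]))
```

Request:
apply_moves --increments '[{"x":1.8,"y":4.2,"z":-1.8,"rx":-0.058,"ry":0.005,"rz":0.134,"gripper":1.2},{"x":3.6,"y":8.4,"z":-3.6,"rx":-0.116,"ry":0.01,"rz":0.268,"gripper":1.2},{"x":5.3,"y":12.6,"z":-5.4,"rx":-0.173,"ry":0.014,"rz":0.402,"gripper":1.2},{"x":7.1,"y":16.8,"z":-7.1,"rx":-0.231,"ry":0.019,"rz":0.536,"gripper":1.2},{"x":7.1,"y":16.8,"z":-7.1,"rx":-0.231,"ry":0.019,"rz":0.536,"gripper":1.2},{"x":7.1,"y":16.8,"z":-7.1,"rx":-0.231,"ry":0.019,"rz":0.536,"gripper":1.2}]'

```text
time_s: 14.45
position: [559.2, 129.9, 253.7]
tcp_rot: [[-0.94, 0.307, 0.147], [0.219, 0.877, -0.427], [-0.26, -0.37, -0.892]]
contact_force: [-0.2, 0.3, -1.7]
opening: 15.0
```

Run:
```python
from pth import *
import h
q=np.array(s['joint_pos']);print(q.round(2))
print(rel(ins(230,R=RF),RF))
x0,R0=np.array(s['position']),np.array(s['tcp_rot']);x1=ins(230,R=RF);sl=Ro.from_matrix(R0.T@RF).as_rotvec()
for f in np.linspace(.1,1,10):
    R=R0@Ro.from_rotvec(sl*f).as_matrix();x=x0+(x1-x0)*f;q=follow(q,x,R,2);print(q.round(2),'tip',(x+R@[150,0,7.3]).round())
for S in(170,110,50): q=follow(q,ins(S,R=RF),RF,4);print(S,q.round(2))
```

```text
[-1.13  0.82  1.08  1.78 -0.32  0.87  1.25]
(array([-17.35,  -9.82,   6.68]), array([-1.465, -0.241, -0.555]))
[-1.03  0.72  0.99  1.81 -0.37  0.75  1.4 ] tip [432. 136. 209.]
[-0.88  0.63  0.86  1.84 -0.44  0.66  1.59] tip [446. 113. 210.]
[-0.69  0.56  0.69  1.85 -0.55  0.6   1.81] tip [461.  91. 209.]
[-0.47  0.52  0.5   1.84 -0.68  0.6   2.07] tip [477.  68. 207.]
[-0.26  0.52  0.35  1.82 -0.82  0.66  2.32] tip [493.  47. 205.]
[-0.1   0.55  0.24  1.77 -0.94  0.76  2.53] tip [510.  26. 202.]
[ 0.03  0.6   0.17  1.71 -1.01  0.9   2.69] tip [528.   6. 198.]
[ 0.13  0.67  0.11  1.63 -1.04  1.06  2.8 ] tip [546. -13. 194.]
[ 0.22  0.74  0.06  1.53 -1.06  1.21  2.87] tip [565. -30. 190.]
[ 0.28  0.83  0.01  1.41 -1.06  1.37  2.92] tip [584. -47. 186.]
170 [ 0.32  0.82  0.01  1.56 -1.07  1.33  3.05]
110 [ 0.37  0.82  0.02  1.69 -1.07  1.29  3.19]
50 [ 0.41  0.84  0.02  1.8  -1.07  1.26  3.33]
```

```bash
cat > fast.py <<'E'
from k import *
from h import pose,ins,U,M,rel
from math import sin,cos
from multiprocessing import Pool
p_=P.x;d1,L1,L2,L3,a1,a2,y0,yt=p_
def rz(a):c,s_=cos(a),sin(a);return np.array([[c,-s_,0],[s_,c,0],[0,0,1.]])
def ry(a):c,s_=cos(a),sin(a);return np.array([[c,0,s_],[0,1.,0],[-s_,0,c]])
def fj(q):
    ax=[];pt=[];r=np.eye(3);x=np.zeros(3)
    ax.append([0,0,-1.]);pt.append(x);r=rz(-q[0]+y0);x=np.array([0,0,d1])
    ax.append(r[:,1]);pt.append(x);r=r@ry(q[1])
    ax.append(-r[:,2]);pt.append(x);r=r@rz(-q[2]);x=x+r@[a1,0,L1]
    ax.append(r[:,1]);pt.append(x);r=r@ry(q[3]);x=x+r@[a2,0,L2]
    ax.append(-r[:,2]);pt.append(x);r=r@rz(-q[4])
    ax.append(r[:,1]);pt.append(x);r=r@ry(q[5]);x=x+r@[0,0,L3]
    ax.append(-r[:,2]);pt.append(x);r=r@rz(-q[6]+yt)
    A=np.array(ax);return x,r,np.vstack([np.cross(A,x-np.array(pt)).T/1000,A.T])
def rv(R):
    return Ro.from_matrix(R).as_rotvec()
def step(q,x,R):
    x0,R0,J=fj(q);return q+np.linalg.pinv(J)@np.r_[(x-x0)/1000,rv(R@R0.T)]
def marg(q): return min((q-lo).min(),(hi-q).min())
def seg(q,x1,R1,tipmin=170,deg=7,mm=40):
    x0,R0,_=fj(q);sl=rv(R0.T@R1);n=max(1,int(np.ceil(max(np.degrees(np.linalg.norm(sl))/deg,np.linalg.norm(x1-x0)/mm))));m=9
    for k in range(1,n+1):
        R=R0@Ro.from_rotvec(sl*k/n).as_matrix();x=x0+(x1-x0)*k/n
        q=step(q,x,R);mk=marg(q);m=min(m,mk)
        if mk<.02 or (x+150*R[:,0])[2]<tipmin:return q,-1,n
    return q,m,n
q00=np.array(s['joint_pos'])
def ev(w):
    q=q00;m=9;N=0
    for a in w[:-1]:
        q,mk,n=seg(q,np.array(a[:3]),pose(a[3],a[4],180+a[5]));m=min(m,mk);N+=n
        if m<0:return -1,None,0
    R=pose(35,w[-1]);qs=[]
    for S in(230,50):
        q,mk,n=seg(q,ins(S,R=R),R,0);m=min(m,mk);qs.append(q);N+=n
        if m<0:return -1,None,0
    return m,np.array(qs),N
def job(seed):
    import time;t0=time.time()
    r=np.random.default_rng(seed);b=(-1,None,None,0)
    while time.time()-t0<75:
        n=r.integers(1,4)
        w=[(r.uniform(430,740),r.uniform(-350,350),r.uniform(240,450),r.uniform(-35,50),r.uniform(-80,80),r.uniform(-80,80)) for _ in range(n)]+[r.uniform(-75,75)]
        m,q,N=ev(w)
        if m>b[0]:b=(m,w,q,N)
    if b[1] is None:return b
    while time.time()-t0<150:
        w=b[1];v=[tuple(np.array(a)+r.normal(size=6)*[30,30,20,6,8,10]*r.choice([.4,1])) for a in w[:-1]]+[w[-1]+r.normal()*8]
        m,q,N=ev(v)
        if m>b[0]:b=(m,v,q,N)
    return b
if __name__=='__main__':
    # consistency with previously observed moves
    q=np.array([.04,.5,.05,1.92,-.96,.25,2.77]);q=seg(q,np.array([671,-18.4,306.]),pose(0,0))[0];q=seg(q,np.array([669.9,-20,305.2]),pose(0,-40))[0];print('obs rolled [-.85 .86 1.01 1.57 -.01 .89 1.73] ->',q.round(2))
    with Pool() as p:b=p.map(job,range(4))
    b.sort(key=lambda a:-a[0])
    for m,w,q,N in b[:3]:
        if w is None: continue
        print(round(m,3),N,[np.round(a,1).tolist() for a in w]);print(np.round(q,2).tolist())
E
OMP_NUM_THREADS=1 OPENBLAS_NUM_THREADS=1 python3 fast.py
```

```text
obs rolled [-.85 .86 1.01 1.57 -.01 .89 1.73] -> [-0.81  0.83  0.98  1.54  0.02  0.88  1.73]
0.313 57 [[483.9, 179.6, 128.0, -16.6, 62.5, 47.8], [563.2, 131.2, 780.8, 5.3, -97.9, 25.1], -74.3]
[[-0.85, 1.0, 0.79, 1.64, 1.03, 0.85, 0.18], [-1.0, 1.16, 0.88, 2.04, 1.2, 0.6, -0.32]]
0.289 72 [[611.5, -15.2, 381.8, 10.5, 40.4, 26.4], [455.7, 122.3, 480.0, 15.2, 14.8, -24.5], [386.2, -174.7, 231.0, 12.4, -118.8, -26.3], 43.6]
[[0.78, 0.95, -0.93, 1.49, -0.3, 0.86, 2.42], [1.01, 1.02, -0.95, 1.88, -0.28, 0.62, 2.64]]
```

```bash
python3 - <<'E'
t=open('fast.py').read()
t=t.replace("def ev(w):\n","def ev(w):\n    for a in w[:-1]:\n        if not(420<a[0]<750 and abs(a[1])<350 and 235<a[2]<480 and abs(a[4])<75 and abs(a[3])<40):return -1,None,0\n    if abs(w[-1])>70:return -1,None,0\n",1)
t=t.replace("    return m,np.array(qs),N","    return min(m,.2)+.1*m-N*.0015,np.array(qs),N")
open('fast.py','w').write(t)
E
OMP_NUM_THREADS=1 OPENBLAS_NUM_THREADS=1 python3 fast.py
```

```text
obs rolled [-.85 .86 1.01 1.57 -.01 .89 1.73] -> [-0.81  0.83  0.98  1.54  0.02  0.88  1.73]
0.169 35 [[446.8, -76.4, 460.7, 37.8, 20.5, -1.6], [496.7, 262.6, 405.0, 11.1, -45.4, 13.9], 34.8]
[[0.75, 0.86, -0.86, 1.57, -0.31, 0.71, 2.4], [0.99, 0.94, -0.93, 1.96, -0.3, 0.45, 2.63]]
0.152 45 [[670.7, 146.7, 389.1, 13.1, 26.1, 27.0], [437.7, 46.7, 433.7, 30.7, -18.4, 34.6], [553.2, -169.1, 333.8, 20.3, -43.9, -8.8], 37.6]
[[0.72, 0.86, -0.81, 1.55, -0.39, 0.78, 2.47], [0.97, 0.94, -0.88, 1.94, -0.4, 0.53, 2.73]]
```

```bash
cat > wp.py <<'E'
import sys
from fast import *
W=[(446.8,-76.4,460.7,37.8,20.5,-1.6),(496.7,262.6,405,11.1,-45.4,13.9)]
RF=pose(35,34.8)
L=[(np.array(a[:3]),pose(a[3],a[4],180+a[5])) for a in W]+[(ins(230,R=RF),RF)]
def show(i):
    q=q00;print(q.round(3),s['position'].round(1),np.round(s['contact_force'],1),s['opening'],s['time_s'])
    print(*rel(*L[i]))
    for j in range(i,3):
        q,m,n=seg(q,*L[j],0);print(j,q.round(2),round(m,2),n)
    q,m,n=seg(q,ins(50,R=RF),RF,0);print(q.round(2),m)
if __name__=='__main__':show(int(sys.argv[1]))
E
python3 wp.py 0
```

```text
[-1.133  0.824  1.083  1.783 -0.316  0.865  1.249] [559.2 129.9 253.7] [-0.2  0.3 -1.7] 15.000220904716246 14.45
[  0.66 -29.2  -11.3 ] [-0.829 -0.41  -0.179]
0 [-0.7  -0.08  1.08  2.09 -0.81  0.77  2.57] 0.23 8
1 [-0.86  0.47  0.03  1.59  0.74  1.46  0.67] 0.22 10
2 [ 0.75  0.86 -0.86  1.57 -0.31  0.71  2.4 ] 0.24 12
[ 0.99  0.94 -0.93  1.96 -0.3   0.45  2.63] 0.22434516268000745
```

Request:
apply_moves --increments '[{"x":0.1,"y":-3.2,"z":-1.3,"rx":-0.092,"ry":-0.046,"rz":-0.02,"gripper":1.2},{"x":0.1,"y":-6.5,"z":-2.5,"rx":-0.184,"ry":-0.091,"rz":-0.04,"gripper":1.2},{"x":0.2,"y":-9.7,"z":-3.8,"rx":-0.276,"ry":-0.137,"rz":-0.06,"gripper":1.2},{"x":0.3,"y":-13,"z":-5,"rx":-0.368,"ry":-0.182,"rz":-0.08,"gripper":1.2},{"x":0.4,"y":-16.2,"z":-6.3,"rx":-0.46,"ry":-0.228,"rz":-0.1,"gripper":1.2},{"x":0.4,"y":-19.5,"z":-7.5,"rx":-0.553,"ry":-0.273,"rz":-0.12,"gripper":1.2},{"x":0.5,"y":-22.7,"z":-8.8,"rx":-0.645,"ry":-0.319,"rz":-0.14,"gripper":1.2},{"x":0.6,"y":-26,"z":-10,"rx":-0.737,"ry":-0.364,"rz":-0.16,"gripper":1.2},{"x":0.66,"y":-29.2,"z":-11.3,"rx":-0.829,"ry":-0.41,"rz":-0.179,"gripper":1.2},{"x":0.66,"y":-29.2,"z":-11.3,"rx":-0.829,"ry":-0.41,"rz":-0.179,"gripper":1.2}]'

```text
time_s: 15.45
position: [446.8, -85.0, 461.0]
tcp_rot: [[-0.788, -0.176, 0.59], [0.033, 0.945, 0.326], [-0.615, 0.276, -0.739]]
contact_force: [1.1, 0.2, -1.6]
opening: 14.4
```

```bash
python3 wp.py 1
```

```text
[-1.036 -0.374  1.199  2.143 -0.238  0.578  2.058] [446.8 -85.  461. ] [ 1.1  0.2 -1.6] 14.35875094873975 15.45
[ 0.64 30.42 18.41] [ 1.003  0.416 -0.371]
1 [-0.87  0.51 -0.04  1.57  0.74  1.5   0.61] 0.12 10
2 [ 0.82  0.89 -0.89  1.59 -0.27  0.72  2.44] 0.21 12
[ 1.06  0.98 -0.92  1.96 -0.24  0.49  2.66] 0.25540752865220195
```

Request:
apply_moves --increments '[{"x":0.1,"y":3,"z":1.8,"rx":0.1,"ry":0.042,"rz":-0.037,"gripper":1.2},{"x":0.1,"y":6.1,"z":3.7,"rx":0.2,"ry":0.083,"rz":-0.074,"gripper":1.2},{"x":0.2,"y":9.1,"z":5.5,"rx":0.3,"ry":0.125,"rz":-0.111,"gripper":1.2},{"x":0.3,"y":12.2,"z":7.4,"rx":0.4,"ry":0.166,"rz":-0.148,"gripper":1.2},{"x":0.3,"y":15.2,"z":9.2,"rx":0.5,"ry":0.208,"rz":-0.185,"gripper":1.2},{"x":0.4,"y":18.3,"z":11,"rx":0.6,"ry":0.25,"rz":-0.223,"gripper":1.2},{"x":0.4,"y":21.3,"z":12.9,"rx":0.7,"ry":0.291,"rz":-0.26,"gripper":1.2},{"x":0.5,"y":24.3,"z":14.7,"rx":0.8,"ry":0.333,"rz":-0.297,"gripper":1.2},{"x":0.6,"y":27.4,"z":16.6,"rx":0.9,"ry":0.374,"rz":-0.334,"gripper":1.2},{"x":0.6,"y":30.4,"z":18.4,"rx":1.003,"ry":0.416,"rz":-0.371,"gripper":1.2},{"x":0.6,"y":30.4,"z":18.4,"rx":1.003,"ry":0.416,"rz":-0.371,"gripper":1.2}]'

```text
time_s: 16.55
position: [497.6, 269.7, 393.9]
tcp_rot: [[-0.953, -0.051, 0.297], [-0.244, 0.708, -0.662], [-0.177, -0.704, -0.688]]
contact_force: [-1.5, -0.3, -3.6]
opening: 14.6
```

```bash
python3 wp.py 2
python3 - <<'E'
from fast import *
for ph in(-40,-30,-50,-60):
    R=pose(35,ph);q,m,n=seg(q00,ins(230,R=R),R,0);q2,m2,n2=seg(q,ins(50,R=R),R,0);print(ph,q.round(2),m,q2.round(2),m2)
E
```

```text
[-0.903  0.563 -0.034  1.534  0.702  1.538  0.603] [497.6 269.7 393.9] [-1.5 -0.3 -3.6] 14.629385094653335 16.55
[-10.19 -13.43  33.37] [-1.379 -0.468  0.048]
2 [ 0.86  0.9  -0.89  1.61 -0.26  0.72  2.46] 0.21 13
[ 1.09  0.99 -0.92  1.96 -0.22  0.5   2.68] 0.2624002343792684
-40 [-0.55  0.62  0.3   1.93  1.43  0.56  0.  ] 0.32588234336601585 [-0.55  0.74  0.26  2.34  2.13  0.7  -0.9 ] 0.1337429933330383
-30 [-0.47  0.56  0.31  1.96  1.42  0.34  0.1 ] 0.1066684415430427 [-0.32  0.65  0.12  2.38  2.41  0.64 -0.96] 0.050770280308567034
-50 [-0.62  0.71  0.3   1.87  1.39  0.76 -0.03] 0.5253368803110099 [-0.7   0.84  0.33  2.26  1.84  0.76 -0.77] 0.20777028888332394
-60 [-0.67  0.81  0.31  1.79  1.33  0.94 -0.05] 0.5113579572713778 [-0.77  0.94  0.34  2.17  1.58  0.87 -0.64] 0.30356770795800747
```

```bash
echo "RF=pose(35,-50)" >> h.py
python3 - <<'E'
from fast import *
R=pose(35,-50);print(rel(ins(230,R=R),R))
x0,R0=np.array(s['position']),np.array(s['tcp_rot']);sl=rv(R0.T@R);x1=ins(230,R=R)
for f in np.linspace(0,1,5):
    Q=R0@Ro.from_rotvec(sl*f).as_matrix();print((x0+(x1-x0)*f+Q@[150,0,7.3]).round())
E
```

```text
(array([-10.25, -12.66,  32.75]), array([ 0.076, -0.289,  0.323]))
[357. 228. 362.]
[411. 159. 317.]
[467.  91. 273.]
[525.  22. 229.]
[584. -47. 186.]
```

Request:
apply_moves --increments '[{"x":-1.1,"y":-1.4,"z":3.6,"rx":0.008,"ry":-0.032,"rz":0.036,"gripper":1.2},{"x":-2.3,"y":-2.8,"z":7.3,"rx":0.017,"ry":-0.064,"rz":0.072,"gripper":1.2},{"x":-3.4,"y":-4.2,"z":10.9,"rx":0.025,"ry":-0.096,"rz":0.108,"gripper":1.2},{"x":-4.6,"y":-5.6,"z":14.6,"rx":0.034,"ry":-0.128,"rz":0.144,"gripper":1.2},{"x":-5.7,"y":-7,"z":18.2,"rx":0.042,"ry":-0.16,"rz":0.18,"gripper":1.2},{"x":-6.8,"y":-8.4,"z":21.8,"rx":0.051,"ry":-0.193,"rz":0.215,"gripper":1.2},{"x":-8,"y":-9.8,"z":25.5,"rx":0.059,"ry":-0.225,"rz":0.251,"gripper":1.2},{"x":-9.1,"y":-11.3,"z":29.1,"rx":0.068,"ry":-0.257,"rz":0.287,"gripper":1.2},{"x":-10.2,"y":-12.7,"z":32.7,"rx":0.076,"ry":-0.289,"rz":0.323,"gripper":1.2},{"x":-10.2,"y":-12.7,"z":32.7,"rx":0.076,"ry":-0.289,"rz":0.323,"gripper":1.2},{"x":-10.2,"y":-12.7,"z":32.7,"rx":0.076,"ry":-0.289,"rz":0.323,"gripper":1.2}]'

```text
time_s: 17.65
position: [698.3, -15.6, 276.6]
tcp_rot: [[-0.795, 0.272, 0.542], [-0.197, 0.73, -0.654], [-0.573, -0.627, -0.527]]
contact_force: [-0.7, 0.6, -1.1]
opening: 14.9
```

Run:
```python
from h import *
s=bot.state();print(s['position'],s['opening'],s['joint_pos'].round(2))
print('175',rel(ins(175,R=RF),RF))
```

```text
[698.34884478 -15.63613832 276.60280419] 14.913923589770354 [-0.58  0.7   0.27  1.9   1.4   0.8  -0.04]
175 (array([ 5.41,  0.34, -0.14]), array([-0.002, -0.003, -0.002]))
```

Request:
apply_moves --increments '[{"x":2.7,"y":0.3,"z":-0.1,"rx":-0.002,"ry":-0.003,"rz":-0.002,"gripper":1.2},{"x":5.4,"y":0.3,"z":-0.1,"rx":-0.002,"ry":-0.003,"rz":-0.002,"gripper":1.2},{"x":5.4,"y":0.3,"z":-0.1,"rx":-0.002,"ry":-0.003,"rz":-0.002,"gripper":1.2},{"x":5.4,"y":0.3,"z":-0.1,"rx":-0.002,"ry":-0.003,"rz":-0.002,"gripper":1.2}]'

```text
time_s: 18.05
position: [656.1, -22.7, 244.9]
tcp_rot: [[-0.794, 0.268, 0.546], [-0.2, 0.732, -0.651], [-0.574, -0.626, -0.528]]
contact_force: [0.2, 0.7, -0.3]
opening: 14.6
```

Run:
```python
from h import *
a=save('scene','s6.png');b=save('top','t6.png');c=save('wrist','w6.png')
s=bot.state();print(s['position'],rel(ins(175,R=RF),RF))
R=np.array(s['tcp_rot']);p=np.array(s['position'])
tip=p+R@[150,0,7.3];print('tip',tip,'mouth dist',tip-M)
for n in('scene','top','wrist'):print(n,proj(n,tip).round(1),proj(n,M).round(1),proj(n,p+R@[50,0,7.3]).round(1))
def cr(im,cx,cy,w,h,S):return cv2.resize(im[cy-h:cy+h,cx-w:cx+w,::-1],None,fx=S,fy=S,interpolation=cv2.INTER_CUBIC)
A=cr(a,297,235,48,37,4);B=cr(b,349,229,48,37,4);C=cv2.resize(c[:,:,::-1],(384,288))
cv2.imwrite('pics/z6.png',np.vstack([np.hstack([A,B]),np.hstack([C,np.zeros((288,384,3),np.uint8)])]))
```

```text
[656.90151076 -22.74950748 245.41288246] (array([ 0.18,  0.03, -0.01]), array([ 0.001,  0.001, -0.003]))
tip [541.98986872 -57.4247736  155.15641209] mouth dist [21.48986872  5.2752264  15.15641209]
scene [297. 236.] [295.5 235.1] [303.5 238.7]
top [346.9 217.7] [349.  229.2] [338.6 172.4]
wrist [ 326.5 -184.3] [ 325.8 -337. ] [326.3 208.3]
```

View pics/z6.png

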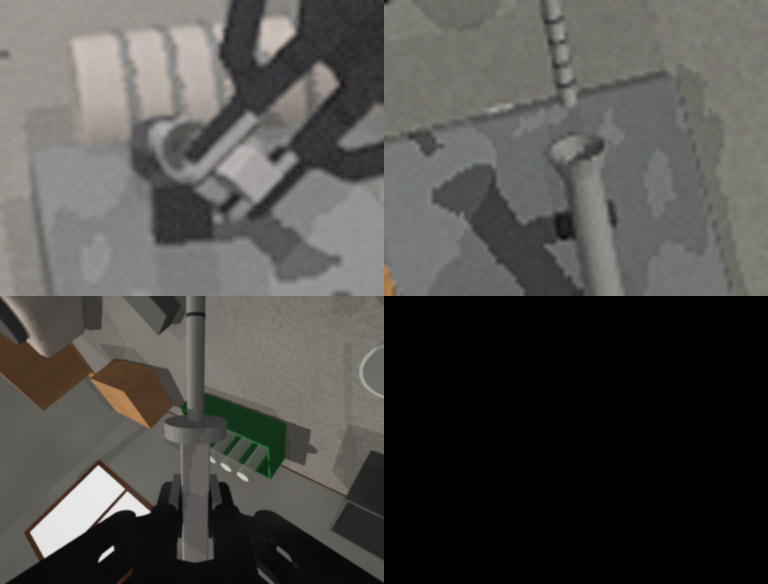

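Run:
```python
from h import *
print('140',rel(ins(140,R=RF)+[0,.4,0],RF))
```

```text
140 (array([ 3.67,  0.05, -0.04]), array([ 0.001,  0.001, -0.003]))
```

Request:
apply_moves --increments '[{"x":0.8,"y":0.05,"z":0,"rx":0,"ry":0,"rz":-0.003,"gripper":1.2},{"x":1.6,"y":0.05,"z":0,"rx":0,"ry":0,"rz":-0.003,"gripper":1.2},{"x":2.2,"y":0.05,"z":0,"rx":0,"ry":0,"rz":-0.003,"gripper":1.2},{"x":2.7,"y":0.05,"z":0,"rx":0,"ry":0,"rz":-0.003,"gripper":1.2},{"x":3.2,"y":0.05,"z":0,"rx":0,"ry":0,"rz":-0.003,"gripper":1.2},{"x":3.7,"y":0.05,"z":0,"rx":0,"ry":0,"rz":-0.003,"gripper":1.2},{"x":3.7,"y":0.05,"z":0,"rx":0,"ry":0,"rz":-0.003,"gripper":1.2}]'

```text
time_s: 18.9
position: [627.0, -29.9, 223.2]
tcp_rot: [[-0.794, 0.267, 0.546], [-0.202, 0.731, -0.651], [-0.573, -0.628, -0.527]]
contact_force: [-0.1, 0.4, -2.6]
opening: 14.5
```

Run:
```python
from h import *
s=bot.state();R=np.array(s['tcp_rot']);print('F tool',(R.T@s['contact_force']).round(1),'T',(R.T@s['torque']).round(2));print('100',rel(ins(100,R=RF),RF),s['joint_pos'].round(2))
```

```text
F tool [1.5 1.9 1.1] T [-0.84  0.76  0.03]
100 (array([ 3.89, -0.03, -0.02]), array([0.001, 0.001, 0.001])) [-0.63  0.74  0.28  2.12  1.6   0.79 -0.4 ]
```

Request:
apply_moves --increments '[{"x":0.6,"y":0,"z":0,"rx":0,"ry":0,"rz":0,"gripper":1.2},{"x":1.2,"y":0,"z":0,"rx":0,"ry":0,"rz":0,"gripper":1.2},{"x":1.8,"y":0,"z":0,"rx":0,"ry":0,"rz":0,"gripper":1.2},{"x":2.4,"y":0,"z":0,"rx":0,"ry":0,"rz":0,"gripper":1.2},{"x":3,"y":0,"z":0,"rx":0,"ry":0,"rz":0,"gripper":1.2},{"x":3.5,"y":0,"z":0,"rx":0,"ry":0,"rz":0,"gripper":1.2},{"x":3.9,"y":0,"z":0,"rx":0,"ry":0,"rz":0,"gripper":1.2}]'

```text
time_s: 19.6
position: [595.7, -37.9, 200.6]
tcp_rot: [[-0.794, 0.267, 0.546], [-0.202, 0.731, -0.651], [-0.573, -0.628, -0.527]]
contact_force: [1.0, 0.9, -0.8]
opening: 14.5
```

Run:
```python
from h import *
s=bot.state();R=np.array(s['tcp_rot']);print('F tool',(R.T@s['contact_force']).round(1),'T',(R.T@s['torque']).round(2));print('50',rel(ins(50,R=RF),RF),s['joint_pos'].round(2))
```

```text
F tool [-0.5  1.4  0.4] T [-0.87  0.79  0.03]
50 (array([ 4.95, -0.02, -0.02]), array([0.001, 0.   , 0.001])) [-0.63  0.77  0.26  2.21  1.7   0.8  -0.56]
```

Request:
apply_moves --increments '[{"x":0.7,"y":0,"z":0,"rx":0,"ry":0,"rz":0,"gripper":1.2},{"x":1.4,"y":0,"z":0,"rx":0,"ry":0,"rz":0,"gripper":1.2},{"x":2.1,"y":0,"z":0,"rx":0,"ry":0,"rz":0,"gripper":1.2},{"x":2.8,"y":0,"z":0,"rx":0,"ry":0,"rz":0,"gripper":1.2},{"x":3.4,"y":0,"z":0,"rx":0,"ry":0,"rz":0,"gripper":1.2},{"x":3.9,"y":0,"z":0,"rx":0,"ry":0,"rz":0,"gripper":1.2},{"x":4.3,"y":0,"z":0,"rx":0,"ry":0,"rz":0,"gripper":1.2},{"x":4.5,"y":0,"z":0,"rx":0,"ry":0,"rz":0,"gripper":1.2}]'

```text
time_s: 20.4
position: [559.7, -47.1, 174.6]
tcp_rot: [[-0.795, 0.266, 0.546], [-0.202, 0.731, -0.651], [-0.573, -0.628, -0.527]]
contact_force: [0.5, 0.6, -2.5]
opening: 14.7
```

Run:
```python
from h import *
s=bot.state();R=np.array(s['tcp_rot']);print('F tool',(R.T@s['contact_force']).round(1),'T',(R.T@s['torque']).round(2));print('50',rel(ins(50,R=RF),RF),s['joint_pos'].round(2))
```

```text
F tool [1.  2.1 1.2] T [-0.84  0.74  0.02]
50 (array([ 0.41, -0.02, -0.02]), array([0.001, 0.   , 0.002])) [-0.63  0.81  0.23  2.31  1.8   0.85 -0.75]
```

Still free; creep onto the stop.

Request:
apply_moves --increments '[{"x":0.15,"y":0,"z":0,"rx":0,"ry":0,"rz":0,"gripper":1.2},{"x":0.3,"y":0,"z":0,"rx":0,"ry":0,"rz":0,"gripper":1.2},{"x":0.4,"y":0,"z":0,"rx":0,"ry":0,"rz":0,"gripper":1.2}]'

```text
time_s: 20.7
position: [557.3, -47.6, 172.8]
tcp_rot: [[-0.793, 0.267, 0.547], [-0.203, 0.731, -0.651], [-0.574, -0.628, -0.526]]
contact_force: [2.2, 1.1, 1.9]
opening: 14.5
```

Run:
```python
from h import *
s=bot.state();R=np.array(s['tcp_rot']);print('F tool',(R.T@s['contact_force']).round(1),'T',(R.T@s['torque']).round(2));print('50',rel(ins(50,R=RF),RF),s['joint_pos'].round(2))
```

```text
F tool [-3.   0.2 -0.6] T [-0.81  0.05 -0.02]
50 (array([ 0.11, -0.03, -0.02]), array([0.001, 0.002, 0.002])) [-0.63  0.82  0.22  2.32  1.81  0.85 -0.77]
```

Request:
apply_moves --increments '[{"x":0.15,"y":0,"z":0,"rx":0,"ry":0,"rz":0,"gripper":1.2},{"x":0.25,"y":0,"z":0,"rx":0,"ry":0,"rz":0,"gripper":1.2},{"x":0.25,"y":0,"z":0,"rx":0,"ry":0,"rz":0,"gripper":1.2}]'

```text
time_s: 21.0
position: [557.2, -47.5, 172.8]
tcp_rot: [[-0.79, 0.268, 0.551], [-0.206, 0.731, -0.651], [-0.577, -0.627, -0.523]]
contact_force: [4.4, 3.5, 5.8]
opening: 15.1
```

Run:
```python
from h import *
s=bot.state();R=np.array(s['tcp_rot']);print('F tool',(R.T@s['contact_force']).round(1),'T',(R.T@s['torque']).round(2));print('50',rel(ins(50,R=RF),RF))
b=save('top','t7.png');c=save('wrist','w7.png');a=save('scene','s7.png')
cr=lambda im,cx,cy,w,h:cv2.resize(im[cy-h:cy+h,cx-w:cx+w,::-1],None,fx=4,fy=4,interpolation=cv2.INTER_CUBIC)
cv2.imwrite('pics/z7.png',np.vstack([np.hstack([cr(a,297,235,48,37),cr(b,349,229,48,37)]),np.hstack([cv2.resize(c[:,:,::-1],(384,288)),cv2.resize(b[:,:,::-1],(384,288))])]))
```

```text
F tool [-7.5  0.1 -2.9] T [-0.58 -0.72 -0.09]
50 (array([ 0.09, -0.04, -0.02]), array([0.001, 0.007, 0.   ]))
```

View pics/z7.png

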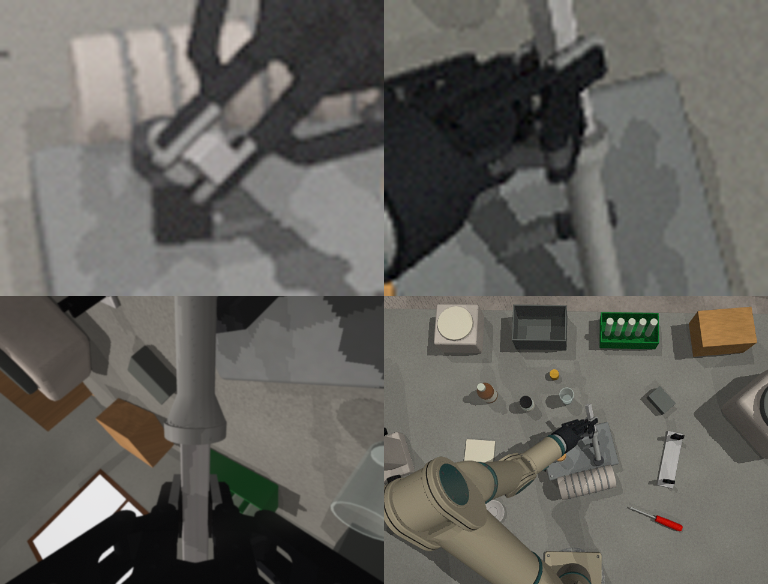

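Run:
```python
from h import *
for S in(80,120,200):print(S,rel(ins(S,R=RF),RF))
```

```text
80 (array([-2.91, -0.04,  0.01]), array([0.001, 0.007, 0.   ]))
120 (array([-6.91, -0.04,  0.04]), array([0.001, 0.007, 0.   ]))
200 (array([-14.91,  -0.04,   0.09]), array([0.001, 0.007, 0.   ]))
```

Request:
apply_moves --increments '[{"x":-0.5,"y":-0.03,"z":0,"rx":0,"ry":0.004,"rz":0,"gripper":1.2},{"x":-1.5,"y":-0.03,"z":0,"rx":0,"ry":0.006,"rz":0,"gripper":1.2},{"x":-2.7,"y":-0.03,"z":0.01,"rx":0,"ry":0.006,"rz":0,"gripper":1.2},{"x":-3.9,"y":-0.03,"z":0.02,"rx":0,"ry":0.006,"rz":0,"gripper":1.2},{"x":-5.2,"y":-0.03,"z":0.03,"rx":0,"ry":0.006,"rz":0,"gripper":1.2},{"x":-6.5,"y":-0.03,"z":0.04,"rx":0,"ry":0.006,"rz":0,"gripper":1.2},{"x":-7.8,"y":-0.03,"z":0.05,"rx":0,"ry":0.006,"rz":0,"gripper":1.2},{"x":-9.2,"y":-0.03,"z":0.06,"rx":0,"ry":0.006,"rz":0,"gripper":1.2},{"x":-10.6,"y":-0.03,"z":0.07,"rx":0,"ry":0.006,"rz":0,"gripper":1.2},{"x":-12,"y":-0.03,"z":0.08,"rx":0,"ry":0.006,"rz":0,"gripper":1.2},{"x":-13.5,"y":-0.03,"z":0.09,"rx":0,"ry":0.006,"rz":0,"gripper":1.2},{"x":-15,"y":-0.03,"z":0.09,"rx":0,"ry":0.006,"rz":0,"gripper":1.2}]'

```text
time_s: 22.35
position: [675.5, -17.6, 258.3]
tcp_rot: [[-0.795, 0.267, 0.544], [-0.2, 0.732, -0.651], [-0.572, -0.627, -0.529]]
contact_force: [-0.3, -0.1, -0.9]
opening: 15.0
```

```bash
cat > plan.py <<'E'
from fast import *
t=cv2.imread('pics/t0.png');h=cv2.cvtColor(t,cv2.COLOR_BGR2HSV);m=((h[...,2]>150)&(h[...,1]<60)).astype(np.uint8);m[:225]=0;m[305:]=0;m[:,:120]=0;m[:,200:]=0
c=max(cv2.findContours(m,cv2.RETR_EXTERNAL,cv2.CHAIN_APPROX_NONE)[0],key=cv2.contourArea);bx=cv2.minAreaRect(c);print('top',bx)
pt=onz('top',*bx[0],8)
t=cv2.imread('pics/s0.png');h=cv2.cvtColor(t,cv2.COLOR_BGR2HSV);m=((h[...,2]>150)&(h[...,1]<60)).astype(np.uint8);m[:245]=0;m[300:]=0;m[:,:455]=0;m[:,540:]=0
c=max(cv2.findContours(m,cv2.RETR_EXTERNAL,cv2.CHAIN_APPROX_NONE)[0],key=cv2.contourArea);q4=cv2.approxPolyDP(c,6,True)[:,0];print(q4.tolist())
ps=np.mean([onz('scene',*p,8) for p in q4],0);print('plate',pt,ps)
s=bot.state();q00=np.array(s['joint_pos']);print(q00.round(2),s['position'],s['opening'])
tip=np.array([*((pt+ps)/2)[:2],108.])
x0,R0=np.array(s['position']),np.array(s['tcp_rot'])
res=[]
for yw in range(-120,121,20):
    for rl in(-60,-45,-30,-15,0,15):
        R=pose(0,rl,180+yw);x=tip-R@[150,0,7.3]
        if not 400<np.hypot(x[0],x[1])<820:continue
        q,m,n=seg(q00,x0+[0,0,110],R0,0)
        if m>0:
            q,m2,n2=seg(q,x+[0,0,130],R,200);
            if m2>0:
                q,m3,n3=seg(q,x,R,60);res.append((min(m,m2,m3),yw,rl,n2,q.round(2).tolist()))
res.sort(key=lambda a:-a[0])
for r in res[:8]:print(r)
E
python3 plan.py
```

```text
top ((158.46551513671875, 263.45989990234375), (48.7630500793457, 47.86556625366211), 4.289153099060059)
[[471, 256], [475, 290], [529, 295], [522, 260]]
plate [452.2482037  360.48820982   8.        ] [451.26033621 361.55857965   8.        ]
[-0.61  0.71  0.29  1.97  1.45  0.78 -0.15] [675.5055052  -17.6193361  258.25462485] 14.991429672238938
(np.float64(0.5112548234194378), -100, -15, 16, [-0.47, 0.69, 0.09, 1.96, -0.28, 0.74, -0.31])
(np.float64(0.5112548234194378), -80, -15, 14, [-0.46, 0.75, 0.05, 1.79, -0.11, 0.86, -0.13])
(np.float64(0.5112548234194378), -60, -15, 12, [-0.47, 0.81, -0.0, 1.63, 0.03, 0.97, 0.06])
(np.float64(0.5112548234194378), -40, -15, 10, [-0.51, 0.86, -0.06, 1.49, 0.16, 1.04, 0.26])
(np.float64(0.5112548234194378), -20, -15, 10, [-0.55, 0.91, -0.12, 1.38, 0.28, 1.09, 0.46])
(np.float64(0.5112548234194378), -20, 0, 9, [-0.42, 0.81, -0.2, 1.6, 0.21, 0.75, 0.54])
(np.float64(0.5112548234194378), 0, -15, 11, [-0.6, 0.93, -0.18, 1.33, 0.39, 1.09, 0.67])
(np.float64(0.5112548234194378), 0, 0, 11, [-0.44, 0.86, -0.28, 1.49, 0.29, 0.83, 0.78])
```

```bash
cat > fin.py <<'E'
from h import *
tip=np.array([451.8,361.,108.]);RP=pose(0,-15,180-60);G2=[150,0,7.3];X=tip-RP@G2
s=bot.state();R=np.array(s['tcp_rot']);p=np.array(s['position'])
print('tip now',(p+R@G2).round(1),'axis',R[:,0].round(3),s['joint_pos'].round(2),s['opening'],s['time_s'])
print('high',rel(X+[0,0,130],RP));print('final',rel(X,RP))
E
python3 fin.py
python3 - <<'E'
from h import *
print('jar',onz('top',237,178,75),'bottle',onz('top',165,152,130),'up110',rel(np.array(bot.state()['position'])+[0,0,110]))
E
```

```text
tip now [560.2 -52.4 168.6] axis [-0.795 -0.2   -0.572] [-0.61  0.71  0.29  1.97  1.45  0.78 -0.15] 14.991429672238938 22.35
high (array([  7.46,  15.18, -23.57]), array([-0.12 ,  1.102,  0.771]))
final (array([ 14.9 ,  23.33, -16.69]), array([-0.12 ,  1.102,  0.771]))
jar [637.6394112  179.26992323  75.        ] bottle [678.32073766 323.63411072 130.        ] up110 (array([-6.29, -6.9 , -5.82]), array([0., 0., 0.]))
```

Request:
apply_moves --increments '[{"x":-2,"y":-2.3,"z":-2,"rx":0,"ry":0,"rz":0,"gripper":1.2},{"x":-4.2,"y":-4.6,"z":-3.9,"rx":0,"ry":0,"rz":0,"gripper":1.2},{"x":-6.3,"y":-6.9,"z":-5.8,"rx":0,"ry":0,"rz":0,"gripper":1.2},{"x":-6.3,"y":-6.9,"z":-5.8,"rx":0,"ry":0,"rz":0,"gripper":1.2}]'

```text
time_s: 22.75
position: [676.5, -18.7, 373.0]
tcp_rot: [[-0.792, 0.273, 0.546], [-0.196, 0.734, -0.651], [-0.578, -0.622, -0.528]]
contact_force: [1.0, 0.5, -1.1]
opening: 14.9
```

```bash
python3 fin.py
```

```text
tip now [561.7 -52.8 282.4] axis [-0.792 -0.196 -0.578] [-0.61  0.53  0.28  1.89  1.27  0.86  0.19] 14.866874135348818 22.75
high (array([ 14.21,  22.32, -17.65]), array([-0.114,  1.105,  0.765]))
final (array([ 21.73,  30.41, -10.79]), array([-0.114,  1.105,  0.765]))
```

Request:
apply_moves --increments '[{"x":1.3,"y":2,"z":-1.6,"rx":-0.01,"ry":0.1,"rz":0.07,"gripper":1.2},{"x":2.6,"y":4.1,"z":-3.2,"rx":-0.02,"ry":0.2,"rz":0.139,"gripper":1.2},{"x":3.9,"y":6.1,"z":-4.8,"rx":-0.031,"ry":0.301,"rz":0.209,"gripper":1.2},{"x":5.2,"y":8.1,"z":-6.4,"rx":-0.041,"ry":0.402,"rz":0.278,"gripper":1.2},{"x":6.5,"y":10.1,"z":-8,"rx":-0.052,"ry":0.502,"rz":0.348,"gripper":1.2},{"x":7.8,"y":12.2,"z":-9.6,"rx":-0.062,"ry":0.603,"rz":0.417,"gripper":1.2},{"x":9,"y":14.2,"z":-11.2,"rx":-0.073,"ry":0.703,"rz":0.487,"gripper":1.2},{"x":10.3,"y":16.2,"z":-12.8,"rx":-0.083,"ry":0.804,"rz":0.556,"gripper":1.2},{"x":11.6,"y":18.3,"z":-14.4,"rx":-0.093,"ry":0.904,"rz":0.626,"gripper":1.2},{"x":12.9,"y":20.3,"z":-16,"rx":-0.104,"ry":1.005,"rz":0.695,"gripper":1.2},{"x":14.2,"y":22.3,"z":-17.6,"rx":-0.114,"ry":1.105,"rz":0.765,"gripper":1.2},{"x":14.2,"y":22.3,"z":-17.6,"rx":-0.114,"ry":1.105,"rz":0.765,"gripper":1.2}]'

```text
time_s: 23.95
position: [527.0, 231.2, 242.6]
tcp_rot: [[-0.498, 0.836, -0.23], [0.867, 0.481, -0.129], [0.002, -0.264, -0.965]]
contact_force: [0.3, -0.8, -2.2]
opening: 14.8
```

```bash
python3 fin.py
```

```text
tip now [450.5 360.3 235.9] axis [-0.498  0.867  0.002] [-0.48  0.67  0.02  1.51  0.    1.23  0.06] 14.792753766163697 23.95
high (array([-0.  ,  0.1 , -0.29]), array([-0.005, -0.003, -0.001]))
final (array([-0.03,  3.53, 12.25]), array([-0.005, -0.003, -0.001]))
```

Request:
apply_moves --increments '[{"x":0,"y":0.9,"z":3,"rx":-0.005,"ry":-0.003,"rz":0,"gripper":1.2},{"x":0,"y":1.7,"z":6,"rx":-0.005,"ry":-0.003,"rz":0,"gripper":1.2},{"x":0,"y":2.6,"z":9,"rx":-0.005,"ry":-0.003,"rz":0,"gripper":1.2},{"x":0,"y":3.2,"z":11,"rx":-0.005,"ry":-0.003,"rz":0,"gripper":1.2},{"x":0,"y":3.5,"z":12.2,"rx":-0.005,"ry":-0.003,"rz":0,"gripper":1.2},{"x":0,"y":3.5,"z":12.2,"rx":-0.005,"ry":-0.003,"rz":0,"gripper":1.2},{"x":0,"y":3.5,"z":12.2,"rx":-0.005,"ry":-0.003,"rz":0,"gripper":1.2},{"x":0,"y":3.5,"z":12.2,"rx":-0.005,"ry":-0.003,"rz":0,"gripper":1.2}]'

```text
time_s: 24.75
position: [529.1, 232.5, 116.9]
tcp_rot: [[-0.499, 0.838, -0.222], [0.866, 0.482, -0.129], [-0.001, -0.257, -0.967]]
contact_force: [0.1, 0.0, -1.1]
opening: 14.6
```

```bash
python3 fin.py
python3 - <<'E'
from h import *
s=bot.state();R=np.array(s['tcp_rot']);p=np.array(s['position'])
a=save('scene','s8.png');b=save('top','t8.png');c=save('wrist','w8.png')
tip=p+R@[150,0,7.3]
for n in('scene','top'):print(n,'tip',proj(n,tip).round(1),'grip',proj(n,p+R@[0,0,7.3]).round(1),'collar',proj(n,p+R@[50,0,7.3]).round(1))
A=cv2.resize(a[175:385,270:550,::-1],(400,300),interpolation=cv2.INTER_CUBIC);B=cv2.resize(b[180:330,110:310,::-1],(400,300),interpolation=cv2.INTER_CUBIC)
C=cv2.resize(c[:,:,::-1],(400,300));D=cv2.resize(b[:,:,::-1],(400,300))
cv2.imwrite('pics/z8.png',np.vstack([np.hstack([A,B]),np.hstack([C,D])]))
E
```

```text
tip now [452.6 361.5 109.7] axis [-0.499  0.866 -0.001] [-0.48  0.82  0.01  1.6   0.01  0.98  0.05] 14.581035387351719 24.75
high (array([ -0.02,  -3.37, -12.36]), array([ 0.002,  0.001, -0.001]))
final (array([-0.  , -0.03,  0.2 ]), array([ 0.002,  0.001, -0.001]))
scene tip [508.9 237.4] grip [447.1 257.8] collar [468.3 250.8]
top tip [143.9 260. ] grip [207.8 225.4] collar [186.6 236.9]
```

View pics/z8.png

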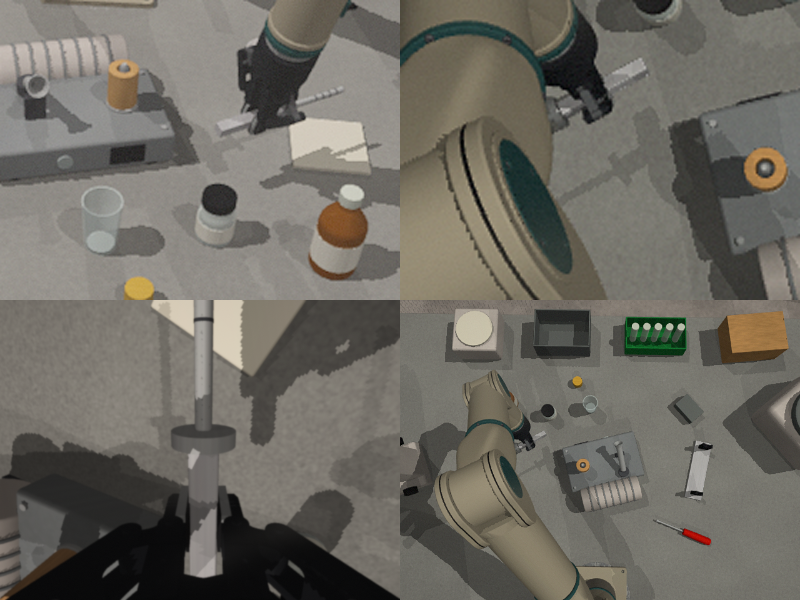

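Request:
apply_moves --increments '[{"x":0,"y":0,"z":0.15,"rx":0.001,"ry":0.001,"rz":0,"gripper":1.2},{"x":0,"y":0,"z":0.15,"rx":0.001,"ry":0.001,"rz":0,"gripper":1.2},{"x":0,"y":0,"z":0.15,"rx":0.001,"ry":0.001,"rz":0,"gripper":1.2},{"x":0,"y":0,"z":0.15,"rx":0.001,"ry":0.001,"rz":0,"gripper":1.2}]'

```text
time_s: 25.3
position: [528.5, 232.3, 115.3]
tcp_rot: [[-0.499, 0.837, -0.224], [0.867, 0.482, -0.128], [0.0, -0.258, -0.966]]
contact_force: [-0.3, -0.2, -1.3]
opening: 14.6
```

```bash
python3 fin.py; python3 -c "
from station import bot
print(abs(bot.state()['qd']).max());print(bot.close_job())"
```

```text
tip now [452.  361.3 108.3] axis [-0.499  0.867  0.   ] [-0.48  0.82  0.01  1.6   0.01  0.98  0.05] 14.552368321360676 25.3
high (array([-1.000e-02, -3.360e+00, -1.253e+01]), array([ 0.001, -0.001, -0.001]))
final (array([-0.02, -0.01,  0.03]), array([ 0.001, -0.001, -0.001]))
0.0027582408287280926
the job is handed in; nothing more can be done
None
```

The job is done and handed in at 25.3 s, with one thing that may count against it: joint 2 read -0.374 at one waypoint, against a stated range limit of -0.37. I moved off it straight away, but if that counts as passing the range, the run fails.

- **Core:** It went over the spindle and onto its seat, with about 12 N of contact at the bottom, and I let go. The last pictures show it still seated.
- **Gauge in the tube:** It went in without resistance until the collar stopped on the mouth. Forward motion ended with about 8 N of push, and the wrist picture shows the collar flush. I then pulled it straight out. The first tilted arm pose ran close to joint limits, so I rolled the gripper about 50° around the tube axis for the insertion.
- **Reading pose:** The tip is computed at (452.0, 361.3, 108.3) mm, about 100 mm above the plate centre, which I measured at about (452, 361). The rod is level, the joints are almost still (at most 0.003 rad/s), and the scene picture agrees with the computed tip to within a pixel.
- **Other things:** Everything visible in the final views stands where it was. The dish was hidden by the arm and could not be checked. The white plate was partly hidden, but it is fixed.

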